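# Gauge the centrifuge adapter sleeves and sort them

### The arm

A 6-joint arm with a two-finger parallel gripper is mounted at the origin on the work surface. World frame = base frame: x ahead of the robot, y to its left, z up, the work surface at z = 0. Lengths are in m, angles in rad, forces in N, time in s.
With the tool pointing down it reaches from about 0.275 to 0.825 m from the base axis. Payload 4.9 kg.
Tool frame: the origin (TCP) lies midway between the tips of the shut fingers; the grasp point (between the pads) lies 19 mm behind it; x points along the fingers, z is the direction in which the jaws open and shut, and the axes are right-handed (so a half turn about x gives the same grasp; the last joint's range is limited). The gripper opens to 85 mm and grips with 20 to 120 N. Pads are 22 mm wide; open, the fingers measure 114 mm over their backs; the gripper's body (76 mm by 85 mm) begins 54 mm behind the grasp point. The pads swing forward as they close: fully open they stand 13 mm farther back than shut.
Start: joints at [-1.247, 0.326, -0.193, 1.052, 0, 1.437], TCP at [0.243, -0.493, 0.231] pointing down, gripper open.
Joint ranges: [-2.65, 2.65], [-0.97, 1.79], [-1.3, 1.35], [-1.93, 2.1], [-1.47, 1.37], [-3.14, 3.14]. Speed limits (rad/s): [2.57, 2.57, 3.14, 3.14, 3.14, 3.14].

### API

Orientations are given as [roll, pitch, yaw] about the fixed x, y, z axes, in that order (R = Rz(yaw) Ry(pitch) Rx(roll)).
In Python, from cell import read_state, get_image, finish_job gives the robot as it stands. The module is installed in compiled form; this text tells all that it offers.
- The arm moves only by the tool step_arm, never from a script. Its argument "plan" is a list of rows, each a list of 7 numbers: the shift along the world's x, y, z in m, then the turn, a rotation vector about the world's x, y, z in rad, then the closure, from 0 (fully open) to 1 (shut). A call has 1 to 10 rows; each row is the pose to reach, as a shift and turn from the pose commanded when the call began; what a row does not reach only later rows make up. A row lasts 1/12 s, in which the tool goes at most 41.7 mm and 7.16 degrees, less where a joint would pass 70% of its speed; a pose out of reach is approached as far as the arm can. A call with a gripper value outside its range is refused whole. The fingers move at their own pace and stop on an object; "newtons" is the grip in N (left out, the last holds). Time passes only in rows, so rows that repeat a pose let the fingers close. It gives the time, the measured TCP pose, the force and the opening at its end, in the units of the state.
- read_state(): the state, without advancing time (a new reading comes with each control period).
- get_image(name): name is "side" or "top" or "wrist"; returns a dict with "image" (480x640x3 uint8, red, green, blue), "intrinsics" (3x3 intrinsics, pixels), "rvec" (rotation vector, rad) and "tvec" (3), from world to camera coordinates, as OpenCV has them; the wrist camera has in their place "T_tool_cam" (4x4, takes a point from camera to tool coordinates, whose origin is the TCP and whose axes are the tool frame's). Camera axes: x right, y down, z forward; pixel columns grow to the right and rows downward; lengths in m; the calibration is good to about 2 mm. A picture is of the moment at which its call begins: read the wrist's pose just before it. There is no depth.
- finish_job(): hands the job in, once; it reports no verdict.
The state is a dict: "time": time; "joints": joint angles; "qd": joint speeds; "joint_efforts": joint torques, N m; "tcp_pos": TCP position; "tcp_rot": TCP orientation; "wrist_force": force on the tool from outside, world axes, zero at the start; "ft_torque": the same for the moment, N m; "opening": opening from 0.0 (shut) to 1.0 (fully open).
Only numpy, scipy, OpenCV 4.12 (cv2) and the standard library are available. Lean on these libraries where they do the work, as an engineer would, in place of code of your own. Each camera call takes 0.05 s, during which the arm holds its last target.

### The job

First clear the bench for work: take the upturned steel cup off the gauge pin and the slide box out of the white tray, and stand both, the same way up as they are, on the aluminium instrument tray. Then try every grey adapter sleeve on the gauge pin, one at a time and without forcing it: if it slides fully home, stand it mouth down in the white tray; if it stops on the pin's tip, stand it mouth down in the round steel dish - each put away before the next is tried. Leave the other things on the counter where they are.

Things in the scene. Friction and masses are not known exactly. Their poses are not given: they have to be found in the camera images.
- sleeve1: grey plastic centrifuge adapter sleeve, a round cup standing mouth down, closed on top: 48 mm diameter, 70 mm tall, round the mouth a steel collar 64 mm wide, 12 mm tall; 150 g. Its hidden bore, 64 mm deep, is 30 or 17 mm wide; outside all look alike. Origin: centre of the mouth (lower end); z up. None if absent (3 or 4 of the 5 are present).
- sleeve2: grey plastic centrifuge adapter sleeve, a round cup standing mouth down, closed on top: 48 mm diameter, 70 mm tall, round the mouth a steel collar 64 mm wide, 12 mm tall; 150 g. Its hidden bore, 64 mm deep, is 30 or 17 mm wide; outside all look alike. Origin: centre of the mouth (lower end); z up. None if absent (3 or 4 of the 5 are present).
- sleeve3: grey plastic centrifuge adapter sleeve, a round cup standing mouth down, closed on top: 48 mm diameter, 70 mm tall, round the mouth a steel collar 64 mm wide, 12 mm tall; 150 g. Its hidden bore, 64 mm deep, is 30 or 17 mm wide; outside all look alike. Origin: centre of the mouth (lower end); z up. None if absent (3 or 4 of the 5 are present).
- sleeve4: grey plastic centrifuge adapter sleeve, a round cup standing mouth down, closed on top: 48 mm diameter, 70 mm tall, round the mouth a steel collar 64 mm wide, 12 mm tall; 150 g. Its hidden bore, 64 mm deep, is 30 or 17 mm wide; outside all look alike. Origin: centre of the mouth (lower end); z up. None if absent (3 or 4 of the 5 are present).
- sleeve5: grey plastic centrifuge adapter sleeve, a round cup standing mouth down, closed on top: 48 mm diameter, 70 mm tall, round the mouth a steel collar 64 mm wide, 12 mm tall; 150 g. Its hidden bore, 64 mm deep, is 30 or 17 mm wide; outside all look alike. Origin: centre of the mouth (lower end); z up. None if absent (3 or 4 of the 5 are present).
- gauge: go/no-go gauge fixed to the counter: square dark steel base 100 x 100 x 12 mm with one upright steel pin in its middle, 24 mm diameter, 50 mm tall above the base (tip 62 mm above the counter, its edge chamfered 3 mm). Origin: centre of the base's underside. A wide-bored sleeve slides right down until its mouth meets the base; a narrow-bored one stops on the pin's tip.
- pin_foot (a point): centre of the pin where it leaves the base's top face; z up. A sleeve fully home has its mouth here.
- pin_tip (a point): centre of the pin's top end, 50 mm above pin_foot
- pass_tray: white plastic rectangular tray fixed to the counter, outside 230 x 150 mm, 30 mm tall, walls and floor 5 mm thick, for sleeves that fit the pin. Origin: centre of its underside; x along its 230 mm side, z up.
- dish: round stainless steel dish fixed to the counter, 214 mm across the rim (inside 202 mm at the floor), 30 mm tall, wall 3 mm and floor 4 mm thick, for sleeves that do not fit. Origin: centre of its underside.
- instrument_tray: bare flat aluminium instrument tray fixed to the counter, outside 140 x 200 mm, rim 12 mm tall, walls and floor 4 mm thick. Origin: centre of its underside; x along its 140 mm side, y along its 200 mm side.
- cup: plain stainless steel cup standing upside down over the gauge pin, 60 mm outside diameter, 85 mm tall, 3 mm wall, inside 81 mm tall. Origin: centre of its mouth (its lower end, on the gauge base at the start); z up through its closed end.
- slide_box: closed box of microscope slides, white with a blue lid that stays shut, 110 x 50 x 40 mm (lid 112 x 52), lying flat in the pass tray at the start. Origin: centre of its underside; x along its 110 mm length, z up.
- jar: bystander, to be left alone: small glass specimen jar, 48 mm across, 55 mm tall. Origin: centre of its underside.
- petri: bystander, to be left alone: closed petri dish, 80 mm across, 15 mm tall. Origin: centre of its underside.
- timer: bystander, to be left alone: black bench timer lying flat, 65 x 60 x 18 mm. Origin: centre of its underside.
- reagent: bystander, to be left alone: amber glass bottle, 52 mm across, 100 mm tall. Origin: centre of its underside.
- ethanol: bystander, to be left alone: white plastic bottle, 68 mm across, 160 mm tall. Origin: centre of its underside.
- stain_pot: bystander, to be left alone: white ceramic lidded pot, 72 mm across, 70 mm tall. Origin: centre of its underside.

How it is judged:
By the outcome, as a careful person would: the job done as asked, in the order asked, and still so for the second after the job is handed in, with the robot touching nothing.
Of sleeve1, sleeve2, sleeve3, sleeve4, sleeve5 only 3 to 4 are there at a start; the rules pass over those that are not, and their reading is None.
At some moment in a run one of sleeve1, sleeve2, sleeve3, sleeve4, sleeve5 may be knocked a few centimetres aside while the robot is not near it.
It also fails if it takes over 210 s, if anything falls off the work surface, if the arm or the gripper's body presses on something with over 40 N, if the wrist force passes 120 N, or if a joint passes its speed limit or range.

## Working session

There is one attempt and no reset: what is moved stays moved. The work goes in short steps, Python scripts to look and compute and a tool call to move; the robot and the scene stay as the last step left them, time stands still between calls to the robot, and variables do not carry over. Pictures are saved under pics/ and viewed, and the job is handed in when it is done.

Besides the shell and the picture viewer there is one more tool, called after ">>>" by a JSON object that holds its "name" and its "arguments". step_arm: Moves the arm, as the interface text tells. Its arguments: {"type":"object","properties":{"plan":{"type":"array"},"newtons":{"type":"number"}},"required":["plan"]}

```bash
mkdir -p pics
cat > h.py <<'E'
import numpy as np, cv2
from cell import read_state, get_image, finish_job
def cam(n):
    d=get_image(n); return d
def save(n,f,crop=None):
    d=get_image(n); im=cv2.cvtColor(d["image"],cv2.COLOR_RGB2BGR); cv2.imwrite("pics/"+f,im); return d
def ray(d,uv):
    R,_=cv2.Rodrigues(np.array(d["rvec"],float)); t=np.array(d["tvec"],float).reshape(3)
    K=np.array(d["intrinsics"]); v=np.linalg.inv(K)@np.array([uv[0],uv[1],1.]); return -R.T@t, R.T@v
def onplane(d,uv,z):
    o,v=ray(d,uv); return o+v*(z-o[2])/v[2]
def proj(d,p):
    return cv2.projectPoints(np.array(p,float).reshape(-1,3),np.array(d["rvec"],float),np.array(d["tvec"],float),np.array(d["intrinsics"],float),None)[0].reshape(-1,2)
E
python3 - <<'E'
from h import *
for n in("top","side","wrist"):
    d=save(n,n+"0.png")
    if n!="wrist":
        print(n,ray(d,(320,240)),d["intrinsics"])
    else: print(d["T_tool_cam"],d["intrinsics"])
print(read_state())
E
```

```text
top (array([0.38897772, 0.01300284, 1.095097  ]), array([ 0.18886908,  0.0069667 , -0.98202153])) [[445.011436     0.         324.11948728]
 [  0.         445.011436   240.36129552]
 [  0.           0.           1.        ]]
side (array([0.35370662, 0.83527472, 0.63416363]), array([ 0.24876484, -0.80281604, -0.54192444])) [[522.74818793   0.         319.36394046]
 [  0.         522.74818793 244.62128983]
 [  0.           0.           1.        ]]
[[-2.84969501e-04 -2.63023470e-01  9.64789393e-01 -1.42960736e-01]
 [ 4.19927901e-04 -9.64789379e-01 -2.63023342e-01  6.68627200e-02]
 [ 9.99999871e-01  3.30188354e-04  3.85386441e-04  2.63616110e-04]
 [ 0.00000000e+00  0.00000000e+00  0.00000000e+00  1.00000000e+00]] [[334.23012932   0.         321.68075508]
 [  0.         334.23012932 237.20194672]
 [  0.           0.           1.        ]]
{'time': 0.15, 'joints': array([-1.24719522e+00,  3.26788293e-01, -1.93336976e-01,  1.05202073e+00,
       -5.21877982e-07,  1.43661633e+00]), 'qd': array([ 0.00083278, -0.00191215,  0.00426016,  0.00014676,  0.00046457,
        0.00029405]), 'joint_efforts': array([ 1.21953024e-03, -4.43704355e+01,  2.62664062e+01,  1.04605802e-02,
       -1.38715777e-04, -1.68161438e-05]), 'tcp_pos': array([ 0.24295542, -0.49293651,  0.23068028]), 'tcp_rot': array([3.00779933, 1.56944665, 1.89478411]), 'wrist_force': array([-0.21215821,  0.63689677,  0.45558035]), 'ft_torque': array([ 0.00654382, -0.0341148 , -0.00261487]), 'opening': 0.9990485356323553}
```

View pics/top0.png

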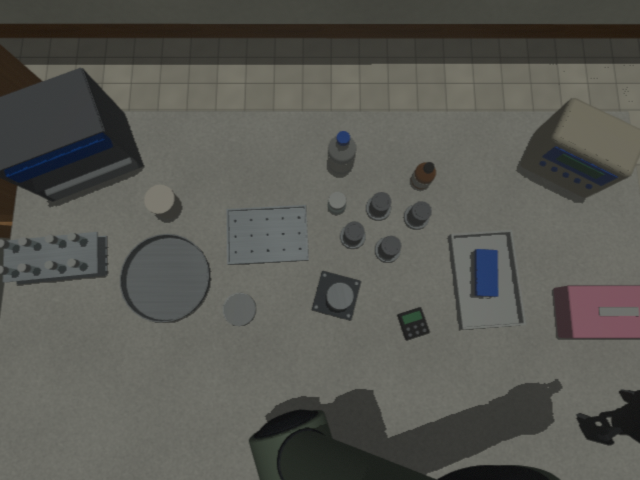

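View pics/side0.png

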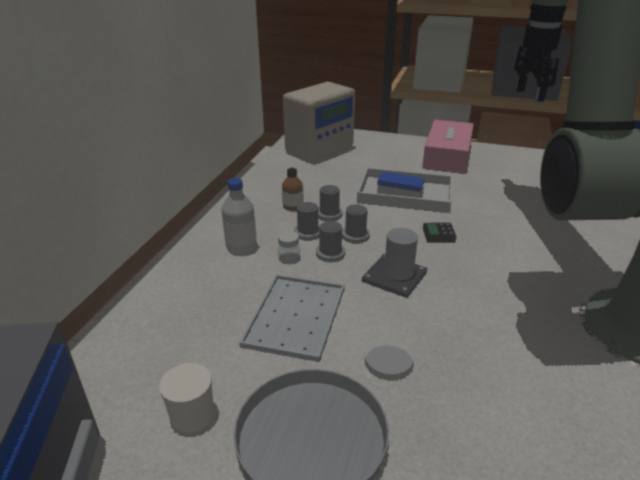

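View pics/wrist0.png

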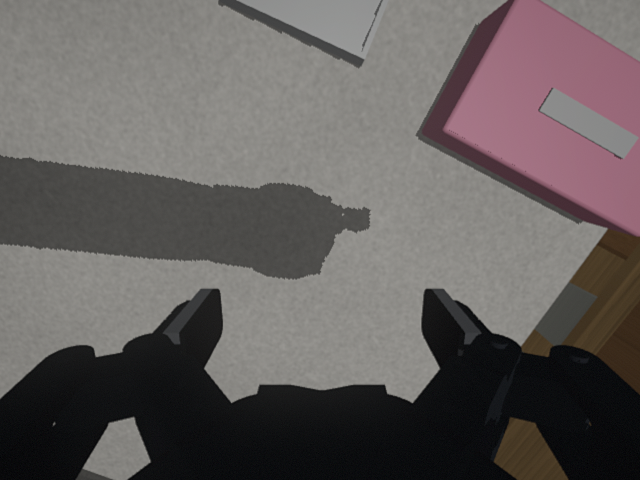

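Run:
```python
import cv2
a=cv2.imread("pics/top0.png"); cv2.imwrite("pics/tc.png",cv2.resize(a[180:330,300:500],None,fx=4,fy=4,interpolation=cv2.INTER_CUBIC))
a=cv2.imread("pics/side0.png"); cv2.imwrite("pics/sc.png",cv2.resize(a[150:300,260:460],None,fx=4,fy=4,interpolation=cv2.INTER_CUBIC))
```

```text
(no output)
```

View pics/tc.png

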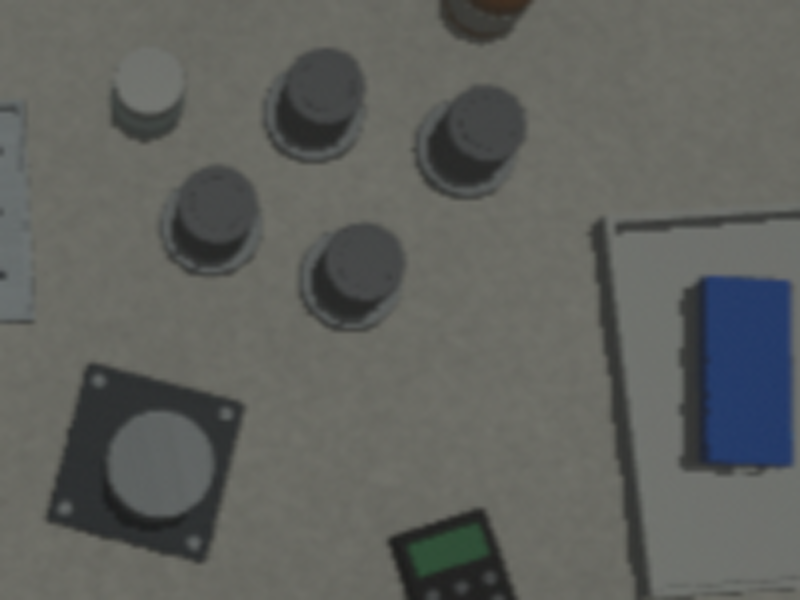

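View pics/sc.png

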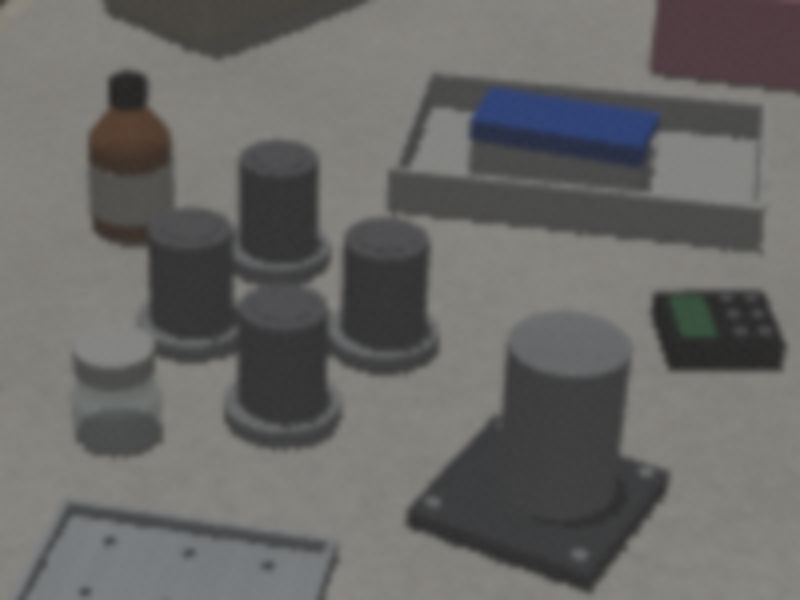

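Run:
```python
from h import *
d=get_image("top")
c=lambda u,v:(300+(u+.5)/4-.5,180+(v+.5)/4-.5)
for n,p,z in [("A",(326,87),.07),("B",(486,124),.07),("C",(218,204),.07),("D",(364,262),.07),("Acol",(314,111),.012),("Bcol",(466,147),.012),("Ccol",(212,224),.012),("Dcol",(352,279),.012),("cuptop",(160,465),.097),("jartop",(149,83),.055),
 ("bolt",(98,380),.012),("bolt",(226,414),.012),("bolt",(193,544),.012),("bolt",(65,508),.012),("lid",(707,277),.045),("lid",(791,282),.045),("lid",(791,468),.045),("lid",(701,463),.045)]:
    print(n,onplane(d,c(*p),z).round(4))
for n,p,z in [("tray",(451,236),.03),("tray",(509,233),.03),("tray",(522,325),.03),("tray",(461,329),.03),("it",(228,210),.012),("it",(307,207),.012),("it",(308,262),.012),("it",(229,265),.012),
 ("dishL",(122,279),.03),("dishR",(210,279),.03),("dishT",(166,235),.03),("dishB",(166,322),.03),("petri",(240,309),.015),("timer",(413,323),.018),("reag",(428,168),.1),("eth",(343,137),.16),("pot",(159,200),.07)]:
    print(n,onplane(d,p,z).round(4))
```

```text
A [ 0.6801 -0.1254  0.07  ]
B [ 0.6573 -0.22    0.07  ]
C [ 0.6087 -0.0601  0.07  ]
D [ 0.574  -0.1451  0.07  ]
Acol [ 0.6809 -0.1253  0.012 ]
Bcol [ 0.6577 -0.22    0.012 ]
Ccol [ 0.6084 -0.0603  0.012 ]
Dcol [ 0.5738 -0.1463  0.012 ]
cuptop [ 0.454  -0.0239  0.097 ]
jartop [ 0.6867 -0.0203  0.055 ]
bolt [0.5112 0.0105 0.012 ]
bolt [ 0.4905 -0.0674  0.012 ]
bolt [ 0.4124 -0.0466  0.012 ]
bolt [0.4338 0.0303 0.012 ]
lid [ 0.5695 -0.3542  0.045 ]
lid [ 0.5664 -0.4044  0.045 ]
lid [ 0.4557 -0.3962  0.045 ]
lid [ 0.4587 -0.3436  0.045 ]
tray [ 0.6039 -0.2995  0.03  ]
tray [ 0.6115 -0.4419  0.03  ]
tray [ 0.3903 -0.4552  0.03  ]
tray [ 0.3811 -0.311   0.03  ]
it [0.6738 0.2517 0.012 ]
it [0.6818 0.0535 0.012 ]
it [0.5423 0.05   0.012 ]
it [0.5348 0.2436 0.012 ]
dishL [0.4985 0.4945 0.03  ]
dishR [0.4986 0.2839 0.03  ]
dishT [0.6061 0.3964 0.03  ]
dishB [0.3972 0.3825 0.03  ]
petri [0.428  0.2123 0.015 ]
timer [ 0.395  -0.2011  0.018 ]
reag [ 0.7529 -0.2336  0.1   ]
eth [ 0.8037 -0.0315  0.16  ]
pot [0.6831 0.4044 0.07  ]
```

```bash
cat >> h.py <<'E'
from scipy.spatial.transform import Rotation as Ro
def st():
    s=read_state(); R=Ro.from_euler('xyz',s["tcp_rot"]).as_matrix(); return s,R
def rep():
    s,R=st(); print("t",round(s["time"],2),"tcp",s["tcp_pos"].round(4),"jaw",np.degrees(np.arctan2(R[1,2],R[0,2])).round(1),"toolx",R[:,0].round(3),"open",round(s["opening"],3),"F",s["wrist_force"].round(1),"q",s["joints"].round(2))
E
python3 -c "
from h import *
rep(); s,R=st(); print(R.round(3))"
```

```text
t 0.2 tcp [ 0.243  -0.493   0.2308] jaw -63.8 toolx [-0.     0.001 -1.   ] open 0.999 F [ 0.1 -0.1 -0.5] q [-1.25  0.33 -0.19  1.05  0.    1.44]
[[-0.     0.897  0.442]
 [ 0.001  0.442 -0.897]
 [-1.     0.    -0.001]]
```

>>> {"name": "step_arm", "arguments": {"plan": [[0.1,0.22,0.02,0,0,1.24,0],[0.1,0.22,0.02,0,0,1.24,0],[0.1,0.22,0.02,0,0,1.24,0],[0.1,0.22,0.02,0,0,1.24,0],[0.1,0.22,0.02,0,0,1.24,0],[0.1,0.22,0.02,0,0,1.24,0],[0.1,0.22,0.02,0,0,1.24,0],[0.1,0.22,0.02,0,0,1.24,0],[0.1,0.22,0.02,0,0,1.24,0],[0.1,0.22,0.02,0,0,1.24,0]], "newtons": 40}}

```text
time: 1.03
tcp_pos: [0.3433, -0.2729, 0.2513]
tcp_rot: [-1.768, 1.571, -1.634]
wrist_force: [0.0, 0.1, 0.7]
opening: 1.0
```

>>> {"name": "step_arm", "arguments": {"plan": [[0.11,0.25,0,0,0,1.24,0],[0.11,0.25,0,0,0,1.24,0],[0.11,0.25,0,0,0,1.24,0],[0.11,0.25,0,0,0,1.24,0],[0.11,0.25,0,0,0,1.24,0],[0.11,0.25,0,0,0,1.24,0],[0.11,0.25,0,0,0,1.24,0],[0.11,0.25,0,0,0,1.24,0],[0.11,0.25,0,0,0,1.24,0],[0.11,0.25,0,0,0,1.24,0]]}}

```text
time: 1.87
tcp_pos: [0.4531, -0.0225, 0.2511]
tcp_rot: [1.693, 1.57, 3.068]
wrist_force: [-1.0, 0.6, -0.4]
opening: 0.999
```

```bash
python3 -c "
from h import *
rep(); d=save('wrist','w1.png')"
```

```text
t 1.87 tcp [ 0.4531 -0.0225  0.2511] jaw 78.8 toolx [-0.  0. -1.] open 0.999 F [-1.   0.6 -0.4] q [-0.21  0.13 -0.39  1.05 -0.   -0.02]
```

View pics/w1.png

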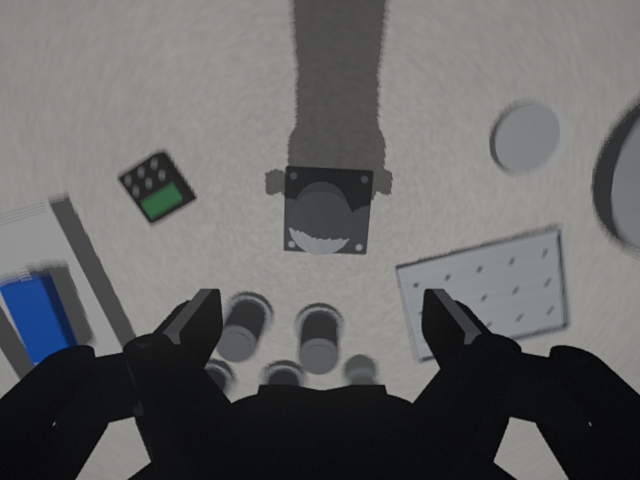

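```bash
cat >> h.py <<'E'
def wray(d,uv,z,s=None,R=None):
    if s is None: s,R=st()
    T=np.array(d["T_tool_cam"]);K=np.array(d["intrinsics"])
    o=s["tcp_pos"]+R@T[:3,3]; v=R@T[:3,:3]@np.linalg.inv(K)@np.array([uv[0],uv[1],1.])
    return o+v*(z-o[2])/v[2]
E
python3 -c "
from h import *
d=get_image('wrist')
P=np.array([wray(d,p,.012) for p in [(293,175),(365,180),(360,247),(291,243)]]);print(P.round(4),P.mean(0))
print(wray(d,(320,215),.097))"
```

```text
[[ 0.4127 -0.0478  0.012 ]
 [ 0.4346  0.0308  0.012 ]
 [ 0.5115  0.0116  0.012 ]
 [ 0.4901 -0.068   0.012 ]] [ 0.4622078  -0.01832464  0.012     ]
[ 0.44695934 -0.02336742  0.097     ]
```

>>> {"name": "step_arm", "arguments": {"plan": [[0.001,-0.001,-0.03,0,0,0,0],[0.001,-0.001,-0.06,0,0,0,0],[0.001,-0.001,-0.09,0,0,0,0],[0.001,-0.001,-0.12,0,0,0,0],[0.001,-0.001,-0.145,0,0,0,0],[0.001,-0.001,-0.165,0,0,0,0],[0.001,-0.001,-0.18,0,0,0,0],[0.001,-0.001,-0.195,0,0,0,0],[0.001,-0.001,-0.195,0,0,0,0]]}}

```text
time: 2.72
tcp_pos: [0.452, -0.0242, 0.0539]
tcp_rot: [1.561, 1.566, 2.925]
wrist_force: [-0.2, 0.6, -0.1]
opening: 1.002
```

>>> {"name": "step_arm", "arguments": {"plan": [[0,0,0,0,0,0,0.6],[0,0,0,0,0,0,0.6],[0,0,0,0,0,0,0.6],[0,0,0,0,0,0,0.6],[0,0,0,0,0,0,0.6],[0,0,0,0,0,0,0.6],[0,0,0,0,0,0,0.6],[0,0,0,0,0,0,0.6]]}}

```text
time: 3.38
tcp_pos: [0.4551, -0.0246, 0.0574]
tcp_rot: [-1.654, 1.569, -0.288]
wrist_force: [-1.5, 0.4, 5.5]
opening: 0.691
```

>>> {"name": "step_arm", "arguments": {"plan": [[0,0,0.012,0,0,0,0.7],[0,0,0.03,0,0,0,0.7],[0,0,0.05,0,0,0,0.7],[0,0,0.075,0,0,0,0.7],[0,0,0.1,0,0,0,0.7],[0.02,0.015,0.105,0,0,0,0.7],[0.045,0.035,0.105,0,0,0,0.7],[0.07,0.055,0.105,0,0,0,0.7],[0.1,0.078,0.105,0,0,0,0.7],[0.13,0.1,0.105,0,0,0,0.7]]}}

```text
time: 4.22
tcp_pos: [0.5848, 0.0768, 0.1615]
tcp_rot: [1.863, 1.571, -3.054]
wrist_force: [0.5, -0.6, -1.2]
opening: 0.694
```

>>> {"name": "step_arm", "arguments": {"plan": [[0.015,0.012,0,0,0,0,0.7],[0.024,0.02,0,0,0,0,0.7],[0.024,0.02,-0.02,0,0,0,0.7],[0.024,0.02,-0.04,0,0,0,0.7],[0.024,0.02,-0.06,0,0,0,0.7],[0.024,0.02,-0.08,0,0,0,0.7],[0.024,0.02,-0.09,0,0,0,0.7],[0.024,0.02,-0.098,0,0,0,0.7],[0.024,0.02,-0.098,0,0,0,0.7]]}}

```text
time: 4.97
tcp_pos: [0.6069, 0.0956, 0.0618]
tcp_rot: [1.815, 1.568, -3.101]
wrist_force: [-0.1, 0.0, -2.9]
opening: 0.691
```

```bash
python3 -c "
from h import *
rep(); d=save('wrist','w2.png'); save('side','s2.png')"
```

```text
t 4.97 tcp [0.6069 0.0956 0.0618] jaw 78.3 toolx [-0.003 -0.    -1.   ] open 0.691 F [-0.1  0.  -2.9] q [ 0.04  0.6  -0.23  0.75 -0.    0.24]
```

View pics/s2.png

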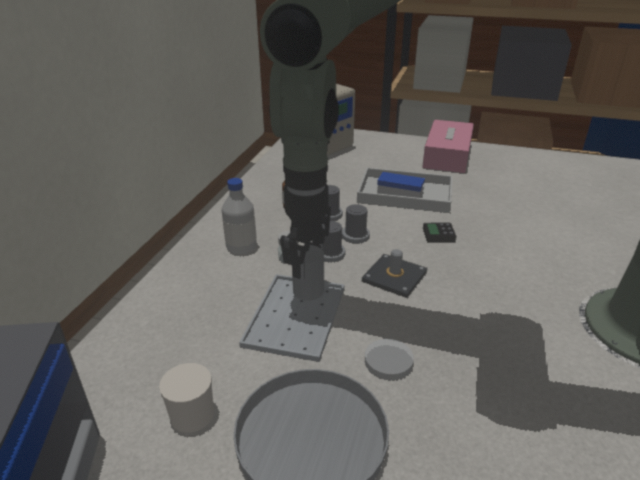

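>>> {"name": "step_arm", "arguments": {"plan": [[0,0,-0.004,0,0,0,0.7],[0,0,-0.008,0,0,0,0.7],[0,0,-0.011,0,0,0,0.7],[0,0,-0.011,0,0,0,0.7],[0,0,-0.011,0,0,0,0.7]]}}

```text
time: 5.48
tcp_pos: [0.608, 0.0956, 0.0522]
tcp_rot: [1.817, 1.571, -3.099]
wrist_force: [-0.0, 0.9, -2.4]
opening: 0.691
```

>>> {"name": "step_arm", "arguments": {"plan": [[0,0,-0.001,0,0,0,0.7],[0,0,-0.002,0,0,0,0.7],[0,0,-0.002,0,0,0,0.7],[0,0,-0.002,0,0,0,0.7]]}}

```text
time: 5.82
tcp_pos: [0.608, 0.0956, 0.0502]
tcp_rot: [1.961, 1.571, -2.955]
wrist_force: [0.4, 0.7, -2.1]
opening: 0.69
```

>>> {"name": "step_arm", "arguments": {"plan": [[0,0,-0.001,0,0,0,0.7],[0,0,-0.002,0,0,0,0.7],[0,0,-0.002,0,0,0,0.7]]}}

```text
time: 6.07
tcp_pos: [0.6083, 0.0956, 0.0494]
tcp_rot: [-1.492, 1.57, -0.125]
wrist_force: [-2.6, 0.4, 5.6]
opening: 0.687
```

>>> {"name": "step_arm", "arguments": {"plan": [[0,0,0.001,0,0,0,0.2],[0,0,0.001,0,0,0,0.1],[0,0,0.001,0,0,0,0.1],[0,0,0.001,0,0,0,0.1],[0,0,0.03,0,0,0,0.1],[0,0,0.06,0,0,0,0.1],[0,0,0.1,0,0,0,0],[0,0,0.12,0,0,0,0],[-0.02,-0.04,0.12,0,0,0,0],[-0.04,-0.07,0.12,0,0,0,0]]}}

```text
time: 6.9
tcp_pos: [0.5703, 0.0255, 0.1703]
tcp_rot: [-1.534, 1.565, -0.164]
wrist_force: [-0.1, -0.5, -0.1]
opening: 1.001
```

```bash
python3 -c "
from h import *
rep(); d=save('wrist','w3.png'); save('side','s3.png')"
```

```text
t 6.9 tcp [0.5703 0.0255 0.1703] jaw 78.5 toolx [ 0.006 -0.001 -1.   ] open 1.001 F [-0.1 -0.5 -0.1] q [-0.08  0.41 -0.24  0.92 -0.    0.12]
```

View pics/s3.png

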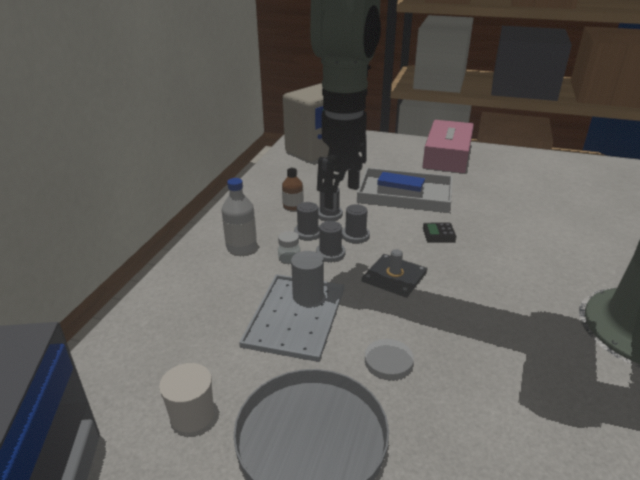

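>>> {"name": "step_arm", "arguments": {"plan": [[-0.058,-0.4,0.02,0,0,0.113,0],[-0.058,-0.4,0.02,0,0,0.113,0],[-0.058,-0.4,0.02,0,0,0.113,0],[-0.058,-0.4,0.02,0,0,0.113,0],[-0.058,-0.4,0.02,0,0,0.113,0],[-0.058,-0.4,0.02,0,0,0.113,0],[-0.058,-0.4,0.02,0,0,0.113,0],[-0.058,-0.4,0.02,0,0,0.113,0],[-0.058,-0.4,0.02,0,0,0.113,0],[-0.058,-0.4,0.02,0,0,0.113,0]]}}

```text
time: 7.83
tcp_pos: [0.5095, -0.3779, 0.1883]
tcp_rot: [-2.673, 1.57, -1.195]
wrist_force: [-0.3, 0.7, -0.3]
opening: 1.004
```

>>> {"name": "step_arm", "arguments": {"plan": [[0,0,0,0,0,0,0]]}}

```text
time: 7.92
tcp_pos: [0.5092, -0.3808, 0.1882]
tcp_rot: [-2.795, 1.567, -1.322]
wrist_force: [0.1, 0.0, -0.0]
opening: 1.002
```

Run:
```python
from h import *
rep(); d=save('wrist','w4.png')
d2=get_image('top')
for dd,f in((d,lambda p:wray(d,p,.045)),(d2,lambda p:onplane(d2,p,.045))):
    hsv=cv2.cvtColor(dd["image"],cv2.COLOR_RGB2HSV); m=cv2.inRange(hsv,(110,120,60),(125,255,255))
    m=cv2.morphologyEx(m,cv2.MORPH_OPEN,np.ones((3,3)))
    cs=cv2.findContours(m,0,2)[0]
    for c in sorted(cs,key=cv2.contourArea)[-2:]:
        b=cv2.boxPoints(cv2.minAreaRect(c)); print(cv2.contourArea(c),b.round(0).tolist(),[f(p)[:2].round(4).tolist() for p in b], np.mean([f(p) for p in b],0))
```

```text
t 7.92 tcp [ 0.5092 -0.3808  0.1882] jaw 84.4 toolx [ 0.001 -0.003 -1.   ] open 1.002 F [ 0.1  0.  -0. ] q [-0.76  0.51 -0.02  1.04 -0.   -0.66]
4521.5 [[298.0, 162.0], [357.0, 162.0], [357.0, 250.0], [298.0, 250.0]] [[0.4549, -0.3902], [0.4595, -0.3411], [0.5363, -0.3461], [0.5314, -0.3987]] [ 0.49554997 -0.36902396  0.045     ]
102.0 [[337.0, 131.0], [348.0, 131.0], [348.0, 142.0], [337.0, 142.0]] [[0.8708, -0.0219], [0.8709, -0.0497], [0.8414, -0.0494], [0.8413, -0.0218]] [ 0.85610158 -0.03567258  0.045     ]
201.0 [[476.0, 249.0], [496.0, 249.0], [496.0, 271.0], [476.0, 271.0]] [[0.5692, -0.3533], [0.5692, -0.4013], [0.5162, -0.3974], [0.5162, -0.3499]] [ 0.54268686 -0.37546251  0.045     ]
```

View pics/w4.png

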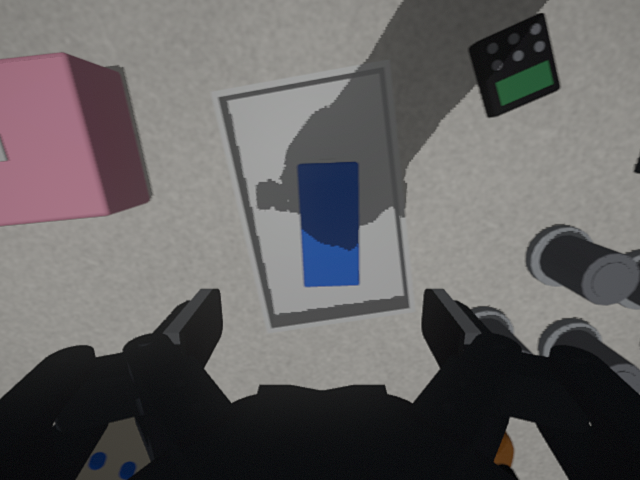

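Run:
```python
from h import *
rep();d=get_image('wrist')
P=np.array([wray(d,p,.045) for p in [(298,163),(358,162),(359,286),(305,286)]]);print(P.round(4),P.mean(0)); e=P[2]-P[1]; f=P[3]-P[0]; print(np.degrees(np.arctan2(e[1],e[0])),np.degrees(np.arctan2(f[1],f[0])))
Q=np.array([wray(d,p,.03) for p in [(220,97),(386,68),(408,307),(273,327)]]);print(Q.round(4),Q.mean(0));
```

```text
t 8.02 tcp [ 0.5097 -0.3754  0.1877] jaw 84.7 toolx [-0.     0.001 -1.   ] open 0.997 F [ 0.1  0.9 -0.4] q [-0.75  0.51 -0.02  1.04  0.   -0.66]
[[ 0.4559 -0.3889  0.045 ]
 [ 0.4597 -0.339   0.045 ]
 [ 0.5713 -0.345   0.045 ]
 [ 0.5668 -0.3946  0.045 ]] [ 0.51342972 -0.36687939  0.045     ]
-3.09991160654691 -2.9470216246294645
[[ 0.397  -0.4491  0.03  ]
 [ 0.3874 -0.3099  0.03  ]
 [ 0.6049 -0.2969  0.03  ]
 [ 0.6146 -0.4327  0.03  ]] [ 0.50097232 -0.37213358  0.03      ]
```

>>> {"name": "step_arm", "arguments": {"plan": [[0.001,0.002,-0.03,0,0,0.02,0],[0.001,0.002,-0.06,0,0,0.02,0],[0.001,0.002,-0.09,0,0,0.02,0],[0.001,0.002,-0.115,0,0,0.02,0],[0.001,0.002,-0.135,0,0,0.02,0],[0.001,0.002,-0.15,0,0,0.02,0],[0.001,0.002,-0.16,0,0,0.02,0],[0.001,0.002,-0.166,0,0,0.02,0],[0.001,0.002,-0.17,0,0,0.02,0],[0.001,0.002,-0.17,0,0,0.02,0]]}}

```text
time: 8.9
tcp_pos: [0.5113, -0.3718, 0.0182]
tcp_rot: [0.701, 1.571, 2.202]
wrist_force: [-0.3, -0.9, -0.1]
opening: 0.998
```

Run:
```python
from h import *
rep();d=save('wrist','w5.png'); rep()
```

```text
t 8.9 tcp [ 0.5113 -0.3718  0.0182] jaw 86.0 toolx [-0.  0. -1.] open 0.998 F [-0.3 -0.9 -0.1] q [-0.75  0.68 -0.21  0.69  0.   -0.68]
t 8.95 tcp [ 0.5116 -0.3722  0.0188] jaw 86.0 toolx [ 0. -0. -1.] open 1.0 F [-0.3  0.3  0. ] q [-0.75  0.68 -0.21  0.69  0.   -0.68]
```

View pics/w5.png

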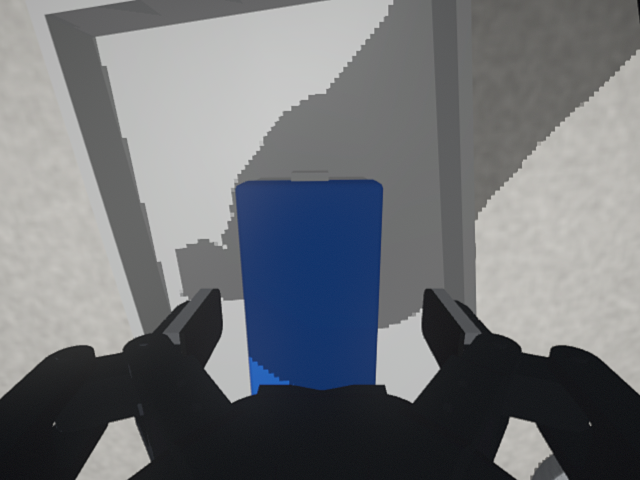

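>>> {"name": "step_arm", "arguments": {"plan": [[0.001,-0.002,-0.004,0,0,0,0],[0.001,-0.002,-0.004,0,0,0,0.3],[0.001,-0.002,-0.004,0,0,0,0.7],[0.001,-0.002,-0.004,0,0,0,0.7],[0.001,-0.002,-0.004,0,0,0,0.7],[0.001,-0.002,-0.004,0,0,0,0.7],[0.001,-0.002,-0.004,0,0,0,0.7],[0.001,-0.002,-0.004,0,0,0,0.7]], "newtons": 40}}

```text
time: 9.62
tcp_pos: [0.5124, -0.3748, 0.0149]
tcp_rot: [-2.382, 1.57, -0.883]
wrist_force: [-1.3, -0.5, 5.2]
opening: 0.602
```

>>> {"name": "step_arm", "arguments": {"plan": [[0,0,0.01,0,0,0,0.7],[0,0,0.025,0,0,0,0.7],[0,0,0.045,0,0,0,0.7],[0,0,0.07,0,0,0,0.7],[0,0,0.1,0,0,0,0.7],[0,0,0.13,0,0,0,0.7],[0,0,0.15,0,0,0,0.7],[0,0,0.15,0,0,0,0.7]]}}

```text
time: 10.28
tcp_pos: [0.5141, -0.376, 0.1695]
tcp_rot: [-2.227, 1.563, -0.727]
wrist_force: [-0.3, -1.1, -2.1]
opening: 0.597
```

Run:
```python
from h import *
rep();d=save('wrist','w6.png'); rep()
```

```text
t 10.28 tcp [ 0.5141 -0.376   0.1695] jaw 86.0 toolx [ 0.006 -0.005 -1.   ] open 0.597 F [-0.3 -1.1 -2.1] q [-0.75  0.52 -0.05  0.99  0.   -0.68]
t 10.33 tcp [ 0.5132 -0.3752  0.1668] jaw 86.0 toolx [ 0.003 -0.003 -1.   ] open 0.602 F [-0.7  0.4 -2.8] q [-0.75  0.53 -0.05  0.99  0.   -0.68]
```

View pics/w6.png

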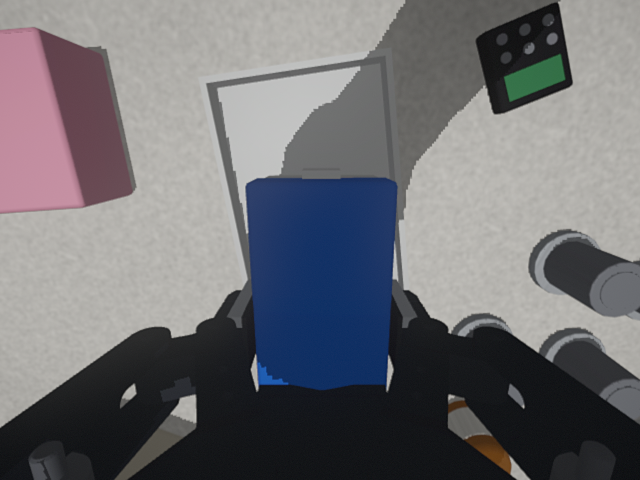

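>>> {"name": "step_arm", "arguments": {"plan": [[0.004,0.02,0,0,0,0.02,0.7],[0.009,0.05,0,0,0,0.04,0.7],[0.014,0.085,0,0,0,0.06,0.7],[0.02,0.12,0,0,0,0.08,0.7],[0.026,0.155,0,0,0,0.11,0.7],[0.032,0.19,0,0,0,0.11,0.7],[0.038,0.225,0,0,0,0.11,0.7],[0.044,0.26,0,0,0,0.11,0.7],[0.05,0.295,0,0,0,0.11,0.7],[0.056,0.33,0,0,0,0.11,0.7]]}}

```text
time: 11.17
tcp_pos: [0.5665, -0.0423, 0.1621]
tcp_rot: [1.306, 1.567, 2.916]
wrist_force: [0.5, -0.8, -1.9]
opening: 0.599
```

>>> {"name": "step_arm", "arguments": {"plan": [[0.006,0.035,0,0,0,0,0.7],[0.012,0.07,0,0,0,0,0.7],[0.018,0.105,0,0,0,0,0.7],[0.024,0.14,0,0,0,0,0.7],[0.029,0.17,0,0,0,0,0.7],[0.033,0.195,0,0,0,0,0.7],[0.036,0.215,0,0,0,0,0.7],[0.038,0.23,0,0,0,0,0.7],[0.039,0.24,0,0,0,0,0.7],[0.039,0.24,0,0,0,0,0.7]]}}

```text
time: 12.0
tcp_pos: [0.6063, 0.1971, 0.1629]
tcp_rot: [1.526, 1.569, 3.138]
wrist_force: [-0.1, 0.3, -1.5]
opening: 0.601
```

Run:
```python
from h import *
rep();d=save('wrist','w7.png'); rep()
```

```text
t 12.0 tcp [0.6063 0.1971 0.1629] jaw 92.4 toolx [-0.002  0.    -1.   ] open 0.601 F [-0.1  0.3 -1.5] q [ 0.2   0.54 -0.04  0.99  0.    0.16]
t 12.05 tcp [0.6064 0.1957 0.1632] jaw 92.3 toolx [-0.002 -0.001 -1.   ] open 0.597 F [ 0.4 -1.  -1.6] q [ 0.2   0.54 -0.04  0.99 -0.    0.16]
```

View pics/w7.png

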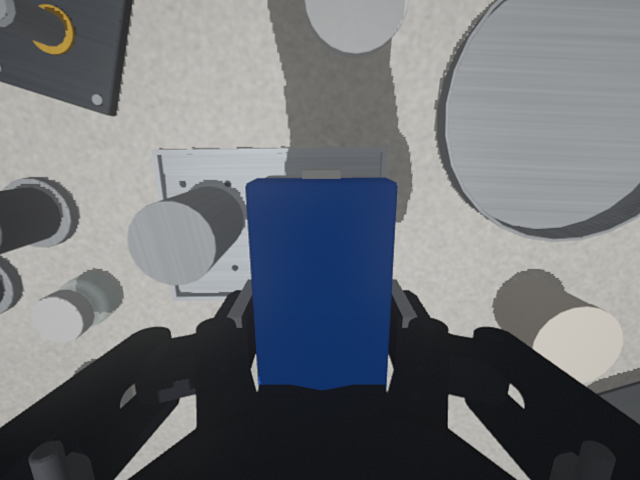

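>>> {"name": "step_arm", "arguments": {"plan": [[0,0,-0.025,0,0,0,0.7],[0,0,-0.055,0,0,0,0.7],[0,0,-0.085,0,0,0,0.7],[0,0,-0.11,0,0,0,0.7],[0,0,-0.125,0,0,0,0.7],[0,0,-0.135,0,0,0,0.7],[0,0,-0.14,0,0,0,0.7],[0,0,-0.144,0,0,0,0.7],[0,0,-0.146,0,0,0,0.7],[0,0,-0.147,0,0,0,0.7]]}}

```text
time: 12.88
tcp_pos: [0.6079, 0.1955, 0.0181]
tcp_rot: [-1.481, 1.569, 0.129]
wrist_force: [-1.1, 0.2, -1.8]
opening: 0.602
```

>>> {"name": "step_arm", "arguments": {"plan": [[0,0,-0.001,0,0,0,0.7],[0,0,-0.002,0,0,0,0.7],[0,0,-0.002,0,0,0,0.7]]}}

```text
time: 13.13
tcp_pos: [0.6074, 0.1958, 0.0157]
tcp_rot: [-1.426, 1.57, 0.184]
wrist_force: [-0.5, 0.7, -1.8]
opening: 0.599
```

>>> {"name": "step_arm", "arguments": {"plan": [[0,0,-0.001,0,0,0,0.7],[0,0,-0.002,0,0,0,0.7],[0,0,-0.002,0,0,0,0.7]]}}

```text
time: 13.38
tcp_pos: [0.6074, 0.1958, 0.0139]
tcp_rot: [-1.431, 1.57, 0.179]
wrist_force: [-0.7, -0.4, 3.2]
opening: 0.6
```

>>> {"name": "step_arm", "arguments": {"plan": [[0,0,0,0,0,0,0.22],[0,0,0,0,0,0,0.22],[0,0,0,0,0,0,0.22],[0,0,0,0,0,0,0.22],[0,0,0.025,0,0,0,0.22],[0,0,0.06,0,0,0,0.22],[0,0,0.1,0,0,0,0.1],[0,0,0.14,0,0,0,0],[0,-0.04,0.16,0,0,0,0],[0,-0.08,0.16,0,0,0,0]]}}

```text
time: 14.22
tcp_pos: [0.6105, 0.1185, 0.1792]
tcp_rot: [-1.502, 1.56, 0.114]
wrist_force: [1.1, -0.8, 0.7]
opening: 1.001
```

>>> {"name": "step_arm", "arguments": {"plan": [[-0.06,-0.17,0,0,0,0,0],[-0.06,-0.17,0,0,0,0,0],[-0.06,-0.17,0,0,0,0,0],[-0.06,-0.17,0,0,0,0,0],[-0.06,-0.17,0,0,0,0,0],[-0.06,-0.17,0,0,0,0,0],[-0.06,-0.17,0,0,0,0,0]]}}

```text
time: 14.8
tcp_pos: [0.5472, -0.0537, 0.1734]
tcp_rot: [-0.732, 1.57, 0.877]
wrist_force: [0.6, 0.2, -0.3]
opening: 0.996
```

Run:
```python
from h import *
rep();d=save('wrist','w8.png'); save('side','s8.png');save('top','t8.png')
```

```text
t 14.8 tcp [ 0.5472 -0.0537  0.1734] jaw 92.1 toolx [ 0.001  0.001 -1.   ] open 0.996 F [ 0.6  0.2 -0.3] q [-0.23  0.37 -0.28  0.92  0.   -0.27]
```

View pics/w8.png

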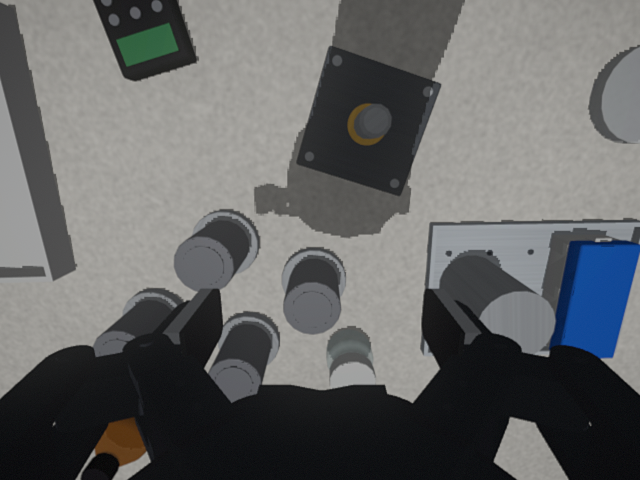

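View pics/s8.png

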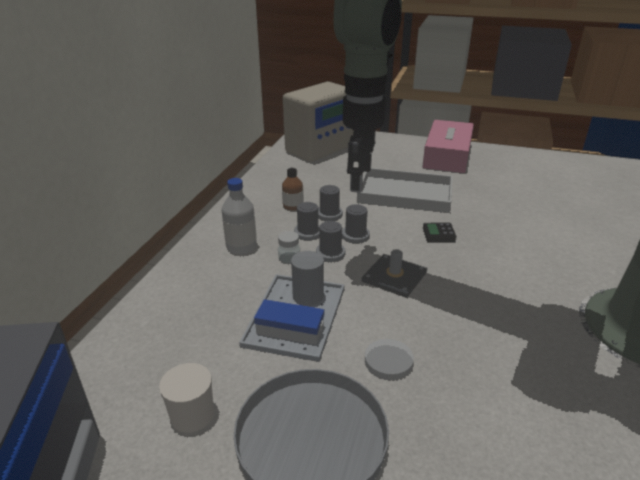

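View pics/t8.png

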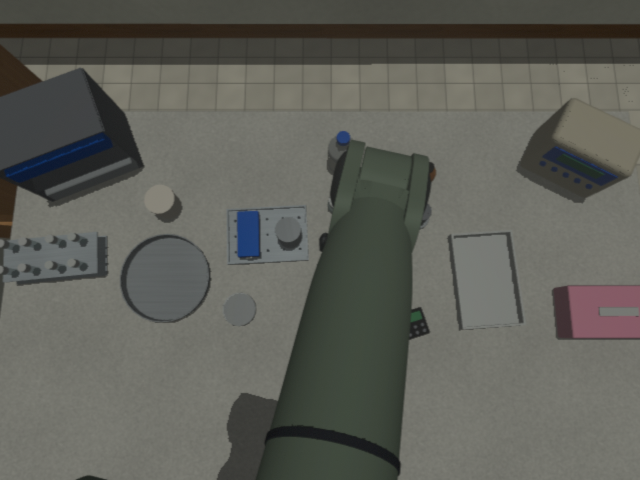

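Run:
```python
from h import *
rep();d=get_image('wrist')
for n,p,z in [("C",(312,312),.07),("Ccol",(314,276),.012),("D",(202,269),.07),("Dcol",(224,239),.012),("A",(237,379),.07),("pin",(375,120),.062)]: print(n,wray(d,p,z).round(4))
P=np.array([wray(d,p,.012) for p in [(337,61),(428,91),(394,183),(309,156)]]);print(P.mean(0))
```

```text
t 14.95 tcp [ 0.5477 -0.052   0.1732] jaw 92.4 toolx [ 0.  0. -1.] open 1.001 F [ 0.9 -0.1  0.7] q [-0.23  0.37 -0.28  0.92  0.   -0.27]
C [ 0.6121 -0.0572  0.07  ]
Ccol [ 0.6041 -0.0571  0.012 ]
D [ 0.5784 -0.1446  0.07  ]
Dcol [ 0.5702 -0.1434  0.012 ]
A [ 0.6786 -0.1197  0.07  ]
pin [ 0.462  -0.0172  0.062 ]
[ 0.46214134 -0.01642807  0.012     ]
```

>>> {"name": "step_arm", "arguments": {"plan": [[0.03,-0.004,0,0,0,0,0],[0.055,-0.007,-0.01,0,0,0,0],[0.061,-0.007,-0.03,0,0,0,0],[0.061,-0.007,-0.055,0,0,0,0],[0.061,-0.007,-0.08,0,0,0,0],[0.061,-0.007,-0.105,0,0,0,0],[0.061,-0.007,-0.125,0,0,0,0],[0.061,-0.007,-0.138,0,0,0,0],[0.061,-0.007,-0.144,0,0,0,0],[0.061,-0.007,-0.144,0,0,0,0]]}}

```text
time: 15.83
tcp_pos: [0.6071, -0.0589, 0.0275]
tcp_rot: [1.288, 1.568, 2.899]
wrist_force: [0.4, -0.2, -0.1]
opening: 1.002
```

Run:
```python
from h import *
rep();d=save('wrist','w9.png'); rep()
```

```text
t 15.83 tcp [ 0.6071 -0.0589  0.0275] jaw 92.3 toolx [-0.003  0.001 -1.   ] open 1.002 F [ 0.4 -0.2 -0.1] q [-0.22  0.63 -0.26  0.68  0.   -0.26]
t 15.88 tcp [ 0.608  -0.0592  0.0288] jaw 92.3 toolx [-0.001  0.    -1.   ] open 1.001 F [ 0.6 -0.   0.5] q [-0.22  0.63 -0.26  0.68  0.   -0.26]
```

View pics/w9.png

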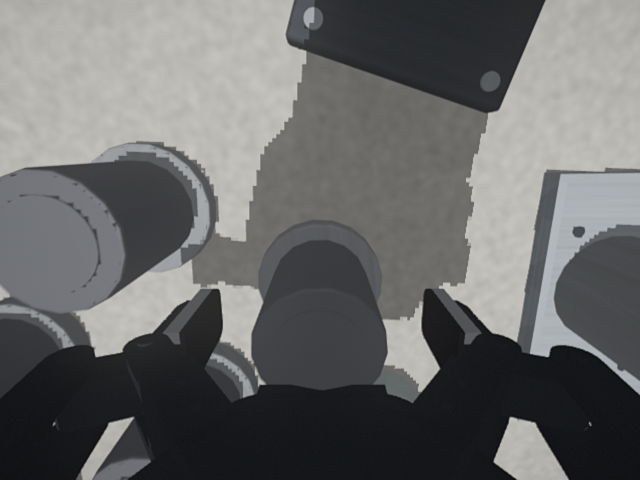

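Run:
```python
from h import *
rep();d=get_image('wrist'); print(wray(d,(320,220),.012)+[.032,0,0], wray(d,(320,288),.07)+[.024,0,0])
```

```text
t 15.88 tcp [ 0.608  -0.0592  0.0288] jaw 92.3 toolx [-0.001  0.    -1.   ] open 1.001 F [ 0.6 -0.   0.5] q [-0.22  0.63 -0.26  0.68  0.   -0.26]
[ 0.60972672 -0.06184361  0.012     ] [ 0.61205726 -0.06114348  0.07      ]
```

>>> {"name": "step_arm", "arguments": {"plan": [[0,0,0,0,0,0,0.3],[0,0,0,0,0,0,0.8],[0,0,0,0,0,0,0.8],[0,0,0,0,0,0,0.8],[0,0,0,0,0,0,0.8],[0,0,0,0,0,0,0.8],[0,0,0,0,0,0,0.8],[0,0,0,0,0,0,0.8]], "newtons": 40}}

```text
time: 16.6
tcp_pos: [0.609, -0.0604, 0.0305]
tcp_rot: [-1.686, 1.569, -0.076]
wrist_force: [-0.1, -0.7, 6.2]
opening: 0.551
```

>>> {"name": "step_arm", "arguments": {"plan": [[0,0,0.01,0,0,0,0.8],[0,0,0.03,0,0,0,0.8],[0,0,0.055,0,0,0,0.8],[0,0,0.085,0,0,0,0.8],[0,0,0.1,0,0,0,0.8],[-0.03,0.009,0.1,0,0,0,0.8],[-0.065,0.019,0.1,0,0,0,0.8],[-0.1,0.03,0.1,0,0,0,0.8],[-0.13,0.038,0.1,0,0,0,0.8],[-0.147,0.043,0.1,0,0,0,0.8]]}}

```text
time: 17.43
tcp_pos: [0.4563, -0.0161, 0.129]
tcp_rot: [1.346, 1.567, 2.957]
wrist_force: [-0.3, -0.7, -0.9]
opening: 0.552
```

>>> {"name": "step_arm", "arguments": {"plan": [[0,0,0,0,0,0,0.8],[0,0,-0.01,0,0,0,0.8],[0,0,-0.015,0,0,0,0.8],[0,0,-0.02,0,0,0,0.8],[0,0,-0.02,0,0,0,0.8]]}}

```text
time: 17.85
tcp_pos: [0.4608, -0.0174, 0.1084]
tcp_rot: [1.369, 1.569, 2.979]
wrist_force: [-0.0, 0.1, -1.5]
opening: 0.553
```

Run:
```python
from h import *
rep();d=save('wrist','w10.png'); rep()
d=save('side','s10.png'); im=cv2.imread('pics/s10.png'); cv2.imwrite('pics/s10c.png',cv2.resize(im[180:310,320:480],None,fx=4,fy=4,interpolation=cv2.INTER_CUBIC))
```

```text
t 17.85 tcp [ 0.4608 -0.0174  0.1084] jaw 92.2 toolx [-0.002  0.    -1.   ] open 0.553 F [-0.   0.1 -1.5] q [-0.2   0.3  -0.59  0.69 -0.   -0.24]
t 17.9 tcp [ 0.461  -0.0174  0.1087] jaw 92.2 toolx [-0.001  0.    -1.   ] open 0.552 F [-0.8  0.2 -1.9] q [-0.2   0.3  -0.59  0.69 -0.   -0.24]
```

View pics/s10c.png

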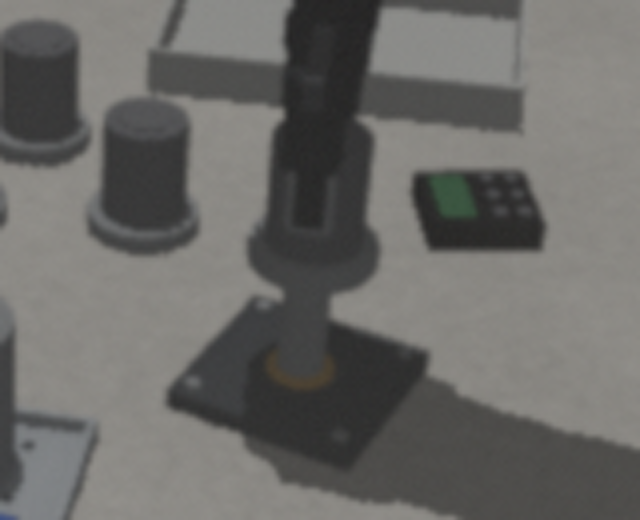

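View pics/w10.png

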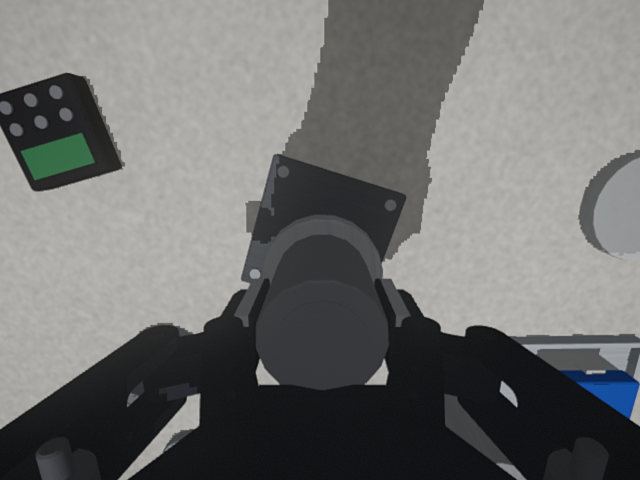

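>>> {"name": "step_arm", "arguments": {"plan": [[0.001,0,-0.005,0,0,0,0.8],[0.001,0,-0.01,0,0,0,0.8],[0.001,0,-0.013,0,0,0,0.8],[0.001,0,-0.015,0,0,0,0.8],[0.001,0,-0.016,0,0,0,0.8],[0.001,0,-0.017,0,0,0,0.8],[0.001,0,-0.018,0,0,0,0.8],[0.001,0,-0.018,0,0,0,0.8]]}}

```text
time: 18.62
tcp_pos: [0.4621, -0.0173, 0.0912]
tcp_rot: [0.905, 1.571, 2.515]
wrist_force: [-0.5, -0.3, -1.9]
opening: 0.547
```

>>> {"name": "step_arm", "arguments": {"plan": [[0,0,-0.001,0,0,0,0.8],[0,0,-0.002,0,0,0,0.8],[0,0,-0.003,0,0,0,0.8],[0,0,-0.003,0,0,0,0.8]]}}

```text
time: 18.95
tcp_pos: [0.462, -0.0173, 0.0881]
tcp_rot: [1.424, 1.571, 3.034]
wrist_force: [0.7, 0.1, -1.7]
opening: 0.552
```

>>> {"name": "step_arm", "arguments": {"plan": [[0,0,-0.001,0,0,0,0.8],[0,0,-0.002,0,0,0,0.8],[0,0,-0.003,0,0,0,0.8],[0,0,-0.004,0,0,0,0.8],[0,0,-0.004,0,0,0,0.8]]}}

```text
time: 19.37
tcp_pos: [0.4619, -0.0173, 0.084]
tcp_rot: [1.4, 1.57, 3.009]
wrist_force: [-0.7, 0.4, -1.6]
opening: 0.553
```

>>> {"name": "step_arm", "arguments": {"plan": [[0,0,-0.004,0,0,0,0.8],[0,0,-0.009,0,0,0,0.8],[0,0,-0.014,0,0,0,0.8],[0,0,-0.019,0,0,0,0.8],[0,0,-0.024,0,0,0,0.8],[0,0,-0.028,0,0,0,0.8],[0,0,-0.032,0,0,0,0.8],[0,0,-0.035,0,0,0,0.8],[0,0,-0.037,0,0,0,0.8],[0,0,-0.038,0,0,0,0.8]]}}

```text
time: 20.2
tcp_pos: [0.462, -0.0173, 0.0459]
tcp_rot: [1.414, 1.57, 3.024]
wrist_force: [0.8, 0.7, -0.7]
opening: 0.551
```

>>> {"name": "step_arm", "arguments": {"plan": [[0,0,-0.001,0,0,0,0.8],[0,0,-0.002,0,0,0,0.8],[0,0,-0.003,0,0,0,0.8],[0,0,-0.003,0,0,0,0.8]]}}

```text
time: 20.53
tcp_pos: [0.4621, -0.0173, 0.0432]
tcp_rot: [-2.339, 1.571, -0.729]
wrist_force: [-0.4, 0.2, -2.3]
opening: 0.552
```

>>> {"name": "step_arm", "arguments": {"plan": [[0,0,-0.001,0,0,0,0.8],[0,0,-0.002,0,0,0,0.8],[0,0,-0.002,0,0,0,0.8]]}}

```text
time: 20.78
tcp_pos: [0.4622, -0.0173, 0.0424]
tcp_rot: [-1.994, 1.57, -0.384]
wrist_force: [-4.5, -0.4, 12.2]
opening: 0.551
```

>>> {"name": "step_arm", "arguments": {"plan": [[0,0,0.008,0,0,0,0.8],[0,0,0.025,0,0,0,0.8],[0,0,0.045,0,0,0,0.8],[0,0,0.07,0,0,0,0.8],[0,0,0.095,0,0,0,0.8],[0.008,-0.025,0.1,0,0,0,0.8],[0.019,-0.055,0.1,0,0,0,0.8],[0.03,-0.09,0.1,0,0,0,0.8],[0.042,-0.125,0.1,0,0,0,0.8],[0.054,-0.16,0.1,0,0,0,0.8]]}}

```text
time: 21.62
tcp_pos: [0.5165, -0.1788, 0.1418]
tcp_rot: [-1.868, 1.57, -0.258]
wrist_force: [1.1, 0.2, -1.5]
opening: 0.552
```

>>> {"name": "step_arm", "arguments": {"plan": [[0.012,-0.035,0,0,0,0,0.8],[0.024,-0.07,0,0,0,0,0.8],[0.036,-0.105,0,0,0,0,0.8],[0.046,-0.135,0,0,0,0,0.8],[0.053,-0.155,0,0,0,0,0.8],[0.056,-0.166,0,0,0,0,0.8],[0.056,-0.166,-0.02,0,0,0,0.8],[0.056,-0.166,-0.045,0,0,0,0.8],[0.056,-0.166,-0.07,0,0,0,0.8],[0.056,-0.166,-0.085,0,0,0,0.8]]}}

```text
time: 22.45
tcp_pos: [0.5707, -0.3425, 0.0535]
tcp_rot: [0.884, 1.567, 2.493]
wrist_force: [-0.2, -0.3, -2.6]
opening: 0.555
```

Run:
```python
from h import *
rep();d=save('wrist','w11.png'); rep()
```

```text
t 22.45 tcp [ 0.5707 -0.3425  0.0535] jaw 92.2 toolx [-0.003  0.002 -1.   ] open 0.555 F [-0.2 -0.3 -2.6] q [-0.65  0.69 -0.07  0.81 -0.   -0.69]
t 22.5 tcp [ 0.5693 -0.3414  0.0509] jaw 92.2 toolx [-0.006  0.005 -1.   ] open 0.549 F [-0.6  0.9 -3.9] q [-0.65  0.69 -0.08  0.81  0.   -0.69]
```

View pics/w11.png

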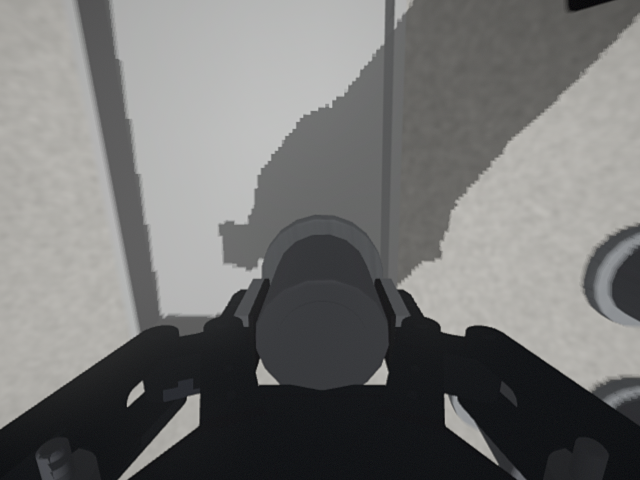

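Run:
```python
from h import *
rep();d=get_image('wrist')
for p in [(386,200),(385,100),(397,200)]: print(p,wray(d,p,.03).round(4),wray(d,p,.005).round(4))
print(wray(d,(155,300),.005))
```

```text
t 22.5 tcp [ 0.5693 -0.3414  0.0509] jaw 92.2 toolx [-0.006  0.005 -1.   ] open 0.549 F [-0.6  0.9 -3.9] q [-0.65  0.69 -0.08  0.81  0.   -0.69]
(386, 200) [ 0.5282 -0.311   0.03  ] [ 0.5318 -0.3059  0.005 ]
(385, 100) [ 0.4817 -0.3157  0.03  ] [ 0.4783 -0.3113  0.005 ]
(397, 200) [ 0.528  -0.3055  0.03  ] [ 0.5316 -0.2996  0.005 ]
[ 0.59974583 -0.44400022  0.005     ]
```

>>> {"name": "step_arm", "arguments": {"plan": [[0,-0.006,0,0,0,0,0.8],[0,-0.006,-0.006,0,0,0,0.8],[0,-0.006,-0.011,0,0,0,0.8],[0,-0.006,-0.014,0,0,0,0.8],[0,-0.006,-0.015,0,0,0,0.8],[0,-0.006,-0.016,0,0,0,0.8],[0,-0.006,-0.016,0,0,0,0.8]]}}

```text
time: 23.13
tcp_pos: [0.5721, -0.3492, 0.0403]
tcp_rot: [-1.04, 1.571, 0.57]
wrist_force: [-0.1, 0.0, -1.7]
opening: 0.551
```

>>> {"name": "step_arm", "arguments": {"plan": [[0,0,-0.002,0,0,0,0.8],[0,0,-0.003,0,0,0,0.8],[0,0,-0.004,0,0,0,0.8],[0,0,-0.005,0,0,0,0.8],[0,0,-0.005,0,0,0,0.8]]}}

```text
time: 23.55
tcp_pos: [0.5721, -0.3493, 0.0356]
tcp_rot: [-2.303, 1.571, -0.693]
wrist_force: [-1.5, 0.1, 1.8]
opening: 0.548
```

>>> {"name": "step_arm", "arguments": {"plan": [[0,0,0,0,0,0,0.22],[0,0,0,0,0,0,0.22],[0,0,0,0,0,0,0.22],[0,0,0,0,0,0,0.22],[0,0,0.025,0,0,0,0.22],[0,0,0.06,0,0,0,0.22],[0,0,0.1,0,0,0,0],[0,0.01,0.13,0,0,0,0],[-0.01,0.045,0.135,0,0,0,0],[-0.02,0.085,0.135,0,0,0,0]]}}

```text
time: 24.38
tcp_pos: [0.5543, -0.2667, 0.1738]
tcp_rot: [-2.192, 1.563, -0.585]
wrist_force: [0.0, 0.7, -0.2]
opening: 0.998
```

>>> {"name": "step_arm", "arguments": {"plan": [[-0.01,0.04,0,0,0,0,0],[-0.02,0.075,0,0,0,0,0],[-0.025,0.1,0,0,0,0,0],[-0.025,0.11,0,0,0,0,0],[-0.025,0.11,0,0,0,0,0]]}}

```text
time: 24.8
tcp_pos: [0.5271, -0.1523, 0.1707]
tcp_rot: [-1.396, 1.57, 0.217]
wrist_force: [0.6, 0.5, 0.3]
opening: 1.002
```

Run:
```python
from h import *
rep();d=save('wrist','w12.png'); save('side','s12.png'); rep()
```

```text
t 24.8 tcp [ 0.5271 -0.1523  0.1707] jaw 92.4 toolx [ 0.  0. -1.] open 1.002 F [0.6 0.5 0.3] q [-0.42  0.37 -0.29  0.91  0.   -0.46]
t 24.9 tcp [ 0.528  -0.1551  0.1706] jaw 92.3 toolx [ 0.001 -0.001 -1.   ] open 1.0 F [-0.4  0.9 -0.1] q [-0.42  0.37 -0.29  0.91 -0.   -0.46]
```

View pics/w12.png

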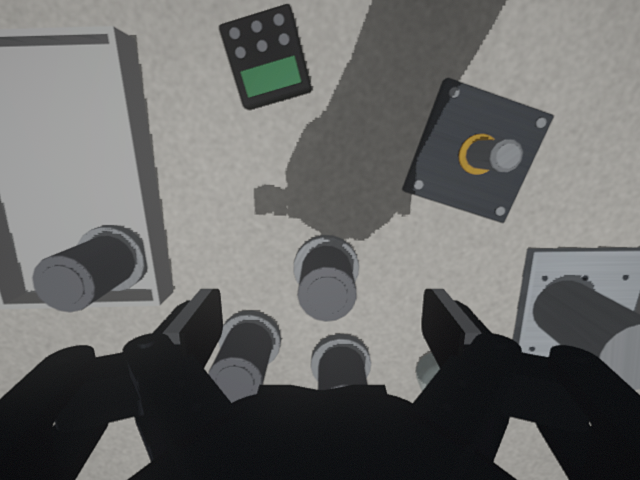

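View pics/s12.png

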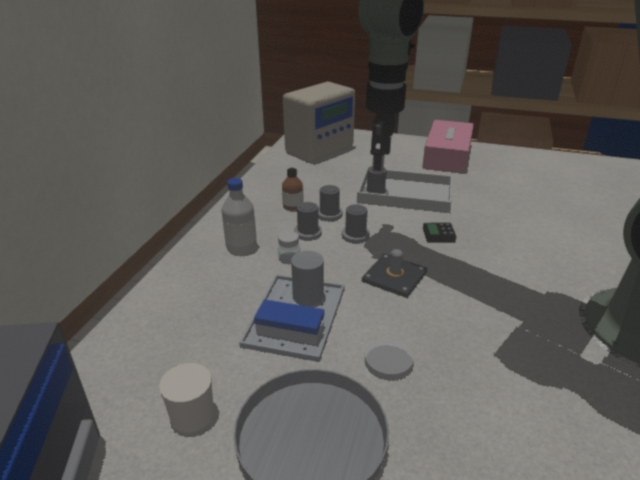

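```bash
cat >> h.py <<'E'
def wr(tcp,jaw,uvz):
    "wrist ray with assumed vertical tool"
    d=get_image('wrist'); a=np.radians(jaw); z=np.array([np.cos(a),np.sin(a),0]); x=np.array([0,0,-1.]); R=np.stack([x,np.cross(z,x),z],1)
    return [wray(d,(u,v),zz,{"tcp_pos":np.array(tcp)},R).round(4).tolist() for u,v,zz in uvz]
E
python3 - <<'E'
from h import *
rep()
print(wr((.5271,-.1523,.1707),92.4,[(327,294,.07),(327,266,.012),(454,93,.012),(541,123,.012),(500,211,.012),(418,184,.012)]))
E
```

```text
t 24.9 tcp [ 0.528  -0.1551  0.1706] jaw 92.3 toolx [ 0.001 -0.001 -1.   ] open 1.0 F [-0.4  0.9 -0.1] q [-0.42  0.37 -0.29  0.91 -0.   -0.46]
[[0.574, -0.1462, 0.07], [0.5717, -0.1454, 0.012], [0.4137, -0.0464, 0.012], [0.4342, 0.0315, 0.012], [0.5116, 0.0104, 0.012], [0.4903, -0.0675, 0.012]]
```

>>> {"name": "step_arm", "arguments": {"plan": [[0.025,0.005,0,0,0,0,0],[0.043,0.009,-0.01,0,0,0,0],[0.047,0.009,-0.03,0,0,0,0],[0.047,0.009,-0.055,0,0,0,0],[0.047,0.009,-0.08,0,0,0,0],[0.047,0.009,-0.105,0,0,0,0],[0.047,0.009,-0.125,0,0,0,0],[0.047,0.009,-0.137,0,0,0,0],[0.047,0.009,-0.142,0,0,0,0],[0.047,0.009,-0.142,0,0,0,0]]}}

```text
time: 25.78
tcp_pos: [0.5736, -0.1461, 0.027]
tcp_rot: [1.252, 1.569, 2.86]
wrist_force: [0.4, -0.0, -0.2]
opening: 1.001
```

Run:
```python
from h import *
rep();d=save('wrist','w13.png'); rep()
```

```text
t 25.78 tcp [ 0.5736 -0.1461  0.027 ] jaw 92.2 toolx [-0.002  0.001 -1.   ] open 1.001 F [ 0.4 -0.  -0.2] q [-0.37  0.61 -0.32  0.65 -0.   -0.41]
t 25.83 tcp [ 0.5744 -0.1462  0.0282] jaw 92.2 toolx [-0. -0. -1.] open 1.003 F [0.2 0.6 0.7] q [-0.37  0.61 -0.32  0.65 -0.   -0.41]
```

View pics/w13.png

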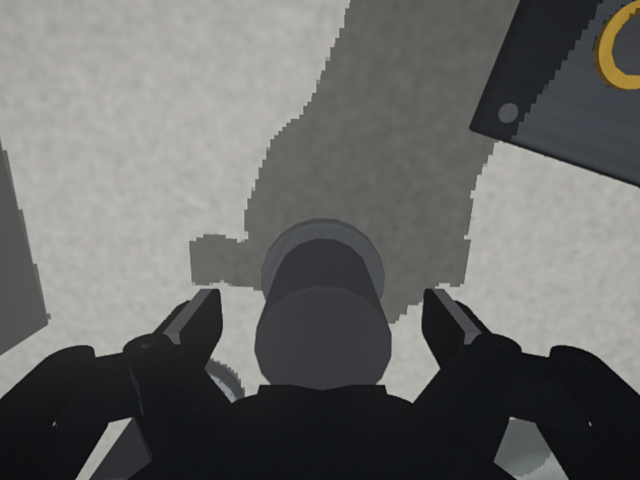

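>>> {"name": "step_arm", "arguments": {"plan": [[0,0,0,0,0,0,0.3],[0,0,0,0,0,0,0.8],[0,0,0,0,0,0,0.8],[0,0,0,0,0,0,0.8],[0,0,0,0,0,0,0.8],[0,0,0,0,0,0,0.8],[0,0,0,0,0,0,0.8],[0,0,0,0,0,0,0.8]], "newtons": 40}}

```text
time: 26.5
tcp_pos: [0.5751, -0.1457, 0.0297]
tcp_rot: [-2.065, 1.568, -0.455]
wrist_force: [-0.8, -0.3, 6.0]
opening: 0.553
```

>>> {"name": "step_arm", "arguments": {"plan": [[0,0,0.01,0,0,0,0.8],[0,0,0.03,0,0,0,0.8],[0,0,0.055,0,0,0,0.8],[0,0,0.085,0,0,0,0.8],[-0.005,0.005,0.1,0,0,0,0.8],[-0.025,0.03,0.1,0,0,0,0.8],[-0.05,0.058,0.1,0,0,0,0.8],[-0.075,0.087,0.1,0,0,0,0.8],[-0.1,0.115,0.1,0,0,0,0.8],[-0.112,0.129,0.1,0,0,0,0.8]]}}

```text
time: 27.33
tcp_pos: [0.4576, -0.0134, 0.1282]
tcp_rot: [1.081, 1.567, 2.693]
wrist_force: [0.2, -0.5, -1.0]
opening: 0.554
```

>>> {"name": "step_arm", "arguments": {"plan": [[0,0,0,0,0,0,0.8],[0,0,-0.01,0,0,0,0.8],[0,0,-0.015,0,0,0,0.8],[0,0,-0.02,0,0,0,0.8],[0,0,-0.025,0,0,0,0.8],[0,0,-0.03,0,0,0,0.8],[0,0,-0.033,0,0,0,0.8],[0,0,-0.035,0,0,0,0.8],[0,0,-0.035,0,0,0,0.8]]}}

```text
time: 28.08
tcp_pos: [0.4618, -0.0164, 0.0927]
tcp_rot: [1.327, 1.57, 2.936]
wrist_force: [-1.0, -0.3, -1.5]
opening: 0.553
```

Run:
```python
from h import *
rep();d=save('wrist','w14.png'); rep()
d=save('side','s14.png'); im=cv2.imread('pics/s14.png'); cv2.imwrite('pics/s14c.png',cv2.resize(im[180:310,320:480],None,fx=4,fy=4,interpolation=cv2.INTER_CUBIC))
```

```text
t 28.08 tcp [ 0.4618 -0.0164  0.0927] jaw 92.2 toolx [-0.001  0.    -1.   ] open 0.553 F [-1.  -0.3 -1.5] q [-0.2   0.32 -0.61  0.65  0.   -0.23]
t 28.13 tcp [ 0.462  -0.0164  0.093 ] jaw 92.2 toolx [-0.001  0.    -1.   ] open 0.554 F [-0.2 -0.4 -1.5] q [-0.2   0.32 -0.61  0.65  0.   -0.23]
```

View pics/s14c.png

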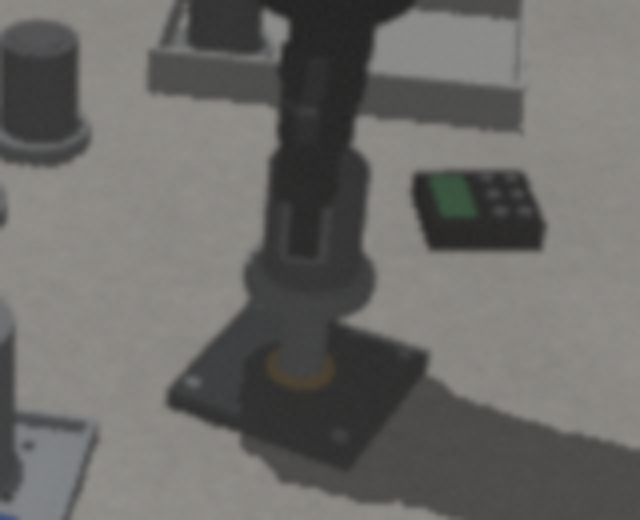

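>>> {"name": "step_arm", "arguments": {"plan": [[0,-0.001,-0.001,0,0,0,0.8],[0,-0.001,-0.002,0,0,0,0.8],[0,-0.001,-0.003,0,0,0,0.8],[0,-0.001,-0.003,0,0,0,0.8]]}}

```text
time: 28.52
tcp_pos: [0.462, -0.0173, 0.0902]
tcp_rot: [1.22, 1.571, 2.83]
wrist_force: [-0.5, 0.3, -0.5]
opening: 0.547
```

>>> {"name": "step_arm", "arguments": {"plan": [[0,0,-0.001,0,0,0,0.8],[0,0,-0.002,0,0,0,0.8],[0,0,-0.002,0,0,0,0.8]]}}

```text
time: 28.77
tcp_pos: [0.462, -0.0173, 0.0881]
tcp_rot: [1.25, 1.571, 2.86]
wrist_force: [0.2, 0.0, -0.4]
opening: 0.548
```

>>> {"name": "step_arm", "arguments": {"plan": [[0,0,-0.001,0,0,0,0.8],[0,0,-0.002,0,0,0,0.8],[0,0,-0.003,0,0,0,0.8],[0,0,-0.003,0,0,0,0.8]]}}

```text
time: 29.1
tcp_pos: [0.4619, -0.0173, 0.085]
tcp_rot: [1.401, 1.57, 3.011]
wrist_force: [-0.1, -0.4, -1.3]
opening: 0.55
```

Run:
```python
from h import *
rep();d=save('wrist','w15.png'); rep()
d=save('side','s15.png'); im=cv2.imread('pics/s15.png'); cv2.imwrite('pics/s15c.png',cv2.resize(im[180:310,320:480],None,fx=4,fy=4,interpolation=cv2.INTER_CUBIC))
```

```text
t 29.1 tcp [ 0.4619 -0.0173  0.085 ] jaw 92.2 toolx [-0.  0. -1.] open 0.55 F [-0.1 -0.4 -1.3] q [-0.2   0.33 -0.62  0.62 -0.   -0.24]
t 29.15 tcp [ 0.462  -0.0172  0.0851] jaw 92.2 toolx [-0.  0. -1.] open 0.552 F [ 0.4  0.5 -0.8] q [-0.2   0.33 -0.62  0.62  0.   -0.24]
```

View pics/s15c.png

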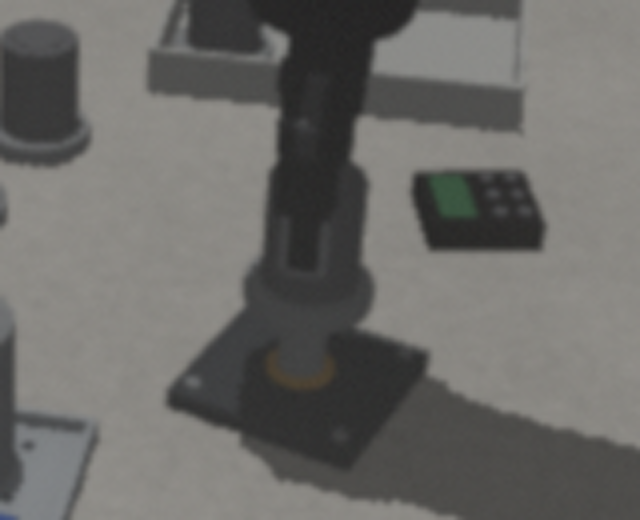

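>>> {"name": "step_arm", "arguments": {"plan": [[0,0,-0.005,0,0,0,0.8],[0,0,-0.01,0,0,0,0.8],[0,0,-0.015,0,0,0,0.8],[0,0,-0.02,0,0,0,0.8],[0,0,-0.025,0,0,0,0.8],[0,0,-0.03,0,0,0,0.8],[0,0,-0.035,0,0,0,0.8],[0,0,-0.038,0,0,0,0.8],[0,0,-0.04,0,0,0,0.8],[0,0,-0.041,0,0,0,0.8]]}}

```text
time: 30.03
tcp_pos: [0.4619, -0.0173, 0.0439]
tcp_rot: [1.425, 1.57, 3.035]
wrist_force: [0.7, 0.0, -0.6]
opening: 0.551
```

>>> {"name": "step_arm", "arguments": {"plan": [[0,0,-0.001,0,0,0,0.8],[0,0,-0.002,0,0,0,0.8],[0,0,-0.002,0,0,0,0.8]]}}

```text
time: 30.28
tcp_pos: [0.4622, -0.0173, 0.0423]
tcp_rot: [-1.858, 1.571, -0.248]
wrist_force: [0.2, -0.4, -1.2]
opening: 0.555
```

>>> {"name": "step_arm", "arguments": {"plan": [[0,0,-0.001,0,0,0,0.8],[0,0,-0.002,0,0,0,0.8],[0,0,-0.002,0,0,0,0.8]]}}

```text
time: 30.53
tcp_pos: [0.4623, -0.0173, 0.0416]
tcp_rot: [-1.959, 1.57, -0.349]
wrist_force: [-4.7, 0.6, 14.7]
opening: 0.549
```

>>> {"name": "step_arm", "arguments": {"plan": [[0,0,0.008,0,0,0,0.8],[0,0,0.025,0,0,0,0.8],[0,0,0.045,0,0,0,0.8],[0,0,0.07,0,0,0,0.8],[0,0,0.095,0,0,0,0.8],[0.004,-0.025,0.105,0,0,0,0.8],[0.008,-0.055,0.105,0,0,0,0.8],[0.014,-0.093,0.105,0,0,0,0.8],[0.02,-0.131,0.105,0,0,0,0.8],[0.026,-0.169,0.105,0,0,0,0.8]]}}

```text
time: 31.37
tcp_pos: [0.4883, -0.1879, 0.1459]
tcp_rot: [-1.983, 1.57, -0.373]
wrist_force: [2.0, 1.1, -1.2]
opening: 0.548
```

>>> {"name": "step_arm", "arguments": {"plan": [[0.006,-0.038,0,0,0,0,0.8],[0.012,-0.076,0,0,0,0,0.8],[0.018,-0.114,0,0,0,0,0.8],[0.024,-0.152,0,0,0,0,0.8],[0.029,-0.185,0,0,0,0,0.8],[0.032,-0.21,0,0,0,0,0.8],[0.032,-0.221,-0.01,0,0,0,0.8],[0.032,-0.221,-0.035,0,0,0,0.8],[0.032,-0.221,-0.06,0,0,0,0.8],[0.032,-0.221,-0.08,0,0,0,0.8]]}}

```text
time: 32.2
tcp_pos: [0.5191, -0.4062, 0.063]
tcp_rot: [0.601, 1.568, 2.211]
wrist_force: [-0.8, 0.6, -1.4]
opening: 0.557
```

>>> {"name": "step_arm", "arguments": {"plan": [[0,0,0,0,0,0,0.8]]}}

```text
time: 32.28
tcp_pos: [0.517, -0.4038, 0.0599]
tcp_rot: [0.729, 1.561, 2.339]
wrist_force: [-1.0, 1.9, -1.9]
opening: 0.552
```

Run:
```python
from h import *
rep();d=save('wrist','w16.png'); rep()
```

```text
t 32.28 tcp [ 0.517  -0.4038  0.0599] jaw 92.3 toolx [-0.007  0.007 -1.   ] open 0.552 F [-1.   1.9 -1.9] q [-0.78  0.67 -0.09  0.82  0.   -0.82]
t 32.33 tcp [ 0.5181 -0.4047  0.0623] jaw 92.3 toolx [-0.005  0.005 -1.   ] open 0.551 F [-0.3  0.7  0.1] q [-0.78  0.67 -0.09  0.82  0.   -0.82]
```

View pics/w16.png

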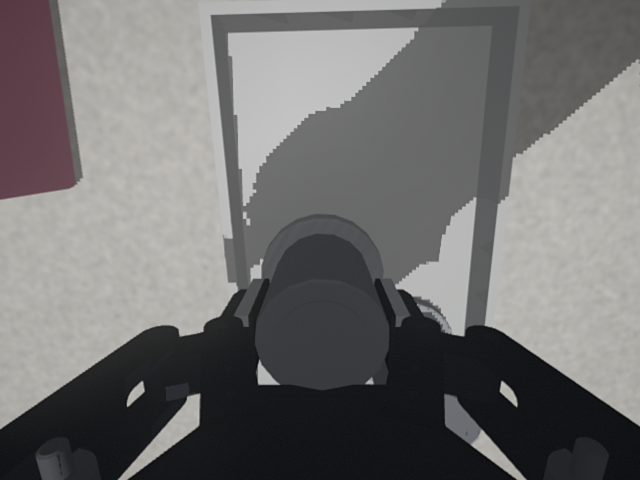

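>>> {"name": "step_arm", "arguments": {"plan": [[0,0,-0.006,0,0,0,0.8],[0,0,-0.012,0,0,0,0.8],[0,0,-0.017,0,0,0,0.8],[0,0,-0.02,0,0,0,0.8],[0,0,-0.022,0,0,0,0.8],[0,0,-0.024,0,0,0,0.8],[0,0,-0.025,0,0,0,0.8],[0,0,-0.025,0,0,0,0.8]]}}

```text
time: 33.0
tcp_pos: [0.5201, -0.4073, 0.0402]
tcp_rot: [0.672, 1.571, 2.282]
wrist_force: [0.2, 0.3, -1.6]
opening: 0.553
```

>>> {"name": "step_arm", "arguments": {"plan": [[0,0,-0.001,0,0,0,0.8],[0,0,-0.002,0,0,0,0.8],[0,0,-0.002,0,0,0,0.8]]}}

```text
time: 33.25
tcp_pos: [0.52, -0.4073, 0.0381]
tcp_rot: [0.81, 1.571, 2.42]
wrist_force: [-0.3, 0.1, -1.4]
opening: 0.553
```

>>> {"name": "step_arm", "arguments": {"plan": [[0,0,-0.001,0,0,0,0.8],[0,0,-0.002,0,0,0,0.8],[0,0,-0.003,0,0,0,0.8],[0,0,-0.003,0,0,0,0.8]]}}

```text
time: 33.58
tcp_pos: [0.52, -0.4072, 0.035]
tcp_rot: [0.842, 1.57, 2.452]
wrist_force: [0.1, -0.2, -1.5]
opening: 0.552
```

>>> {"name": "step_arm", "arguments": {"plan": [[0,0,-0.001,0,0,0,0.8],[0,0,-0.002,0,0,0,0.8],[0,0,-0.002,0,0,0,0.8]]}}

```text
time: 33.83
tcp_pos: [0.52, -0.4073, 0.0347]
tcp_rot: [-2.702, 1.57, -1.092]
wrist_force: [-3.0, 2.4, 8.5]
opening: 0.554
```

>>> {"name": "step_arm", "arguments": {"plan": [[0,0,0,0,0,0,0.22],[0,0,0,0,0,0,0.22],[0,0,0,0,0,0,0.22],[0,0,0,0,0,0,0.22],[0,0,0.025,0,0,0,0.22],[0,0,0.06,0,0,0,0.22],[0,0,0.1,0,0,0,0],[0,0,0.13,0,0,0,0],[0.015,0.035,0.137,0,0,0,0],[0.03,0.07,0.137,0,0,0,0]]}}

```text
time: 34.67
tcp_pos: [0.5518, -0.3399, 0.1742]
tcp_rot: [-2.265, 1.563, -0.66]
wrist_force: [0.9, 0.9, -0.5]
opening: 0.999
```

>>> {"name": "step_arm", "arguments": {"plan": [[0.015,0.035,0,0,0,0,0],[0.03,0.07,0,0,0,0,0],[0.045,0.105,0,0,0,0,0],[0.055,0.127,0,0,0,0,0],[0.055,0.127,0,0,0,0,0],[0.055,0.127,0,0,0,0,0]]}}

```text
time: 35.17
tcp_pos: [0.6056, -0.2088, 0.1701]
tcp_rot: [2.256, 1.57, -2.414]
wrist_force: [0.4, -0.9, 0.1]
opening: 0.996
```

Run:
```python
from h import *
rep();d=save('wrist','w17.png'); save('side','s17.png'); rep()
```

```text
t 35.17 tcp [ 0.6056 -0.2088  0.1701] jaw 92.4 toolx [-0. -0. -1.] open 0.996 F [ 0.4 -0.9  0.1] q [-0.45  0.54 -0.03  1.01 -0.   -0.49]
t 35.27 tcp [ 0.6049 -0.2108  0.1701] jaw 92.2 toolx [-0. -0. -1.] open 1.0 F [ 0.  -0.  -0.5] q [-0.45  0.54 -0.03  1.01 -0.   -0.49]
```

View pics/w17.png

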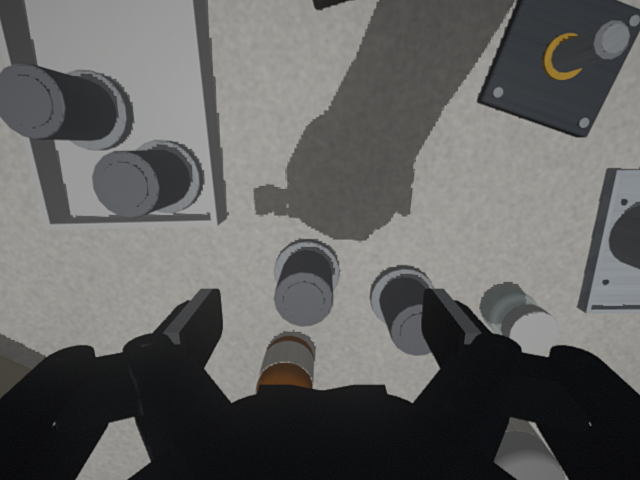

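View pics/s17.png

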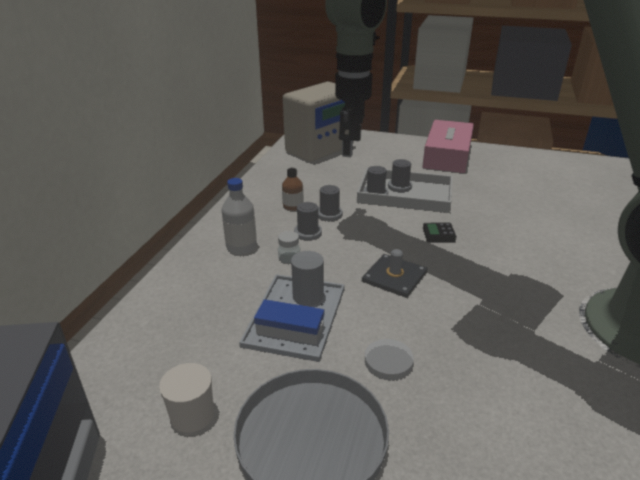

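Run:
```python
from h import *
rep()
print(wr((.6056,-.2088,.1701),92.4,[(304,301,.07),(307,270,.012),(414,326,.07),(403,297,.012),(287,376,.06)]))
```

```text
t 35.27 tcp [ 0.6049 -0.2108  0.1701] jaw 92.2 toolx [-0. -0. -1.] open 1.0 F [ 0.  -0.  -0.5] q [-0.45  0.54 -0.03  1.01 -0.   -0.49]
[[0.659, -0.2207, 0.07], [0.6549, -0.2209, 0.012], [0.6775, -0.1308, 0.07], [0.6792, -0.1259, 0.012], [0.7372, -0.2341, 0.06]]
```

>>> {"name": "step_arm", "arguments": {"plan": [[0.025,-0.005,0,0,0,0,0],[0.047,-0.01,-0.01,0,0,0,0],[0.0525,-0.0105,-0.03,0,0,0,0],[0.0525,-0.0105,-0.055,0,0,0,0],[0.0525,-0.0105,-0.08,0,0,0,0],[0.0525,-0.0105,-0.105,0,0,0,0],[0.0525,-0.0105,-0.125,0,0,0,0],[0.0525,-0.0105,-0.137,0,0,0,0],[0.0525,-0.0105,-0.1415,0,0,0,0],[0.0525,-0.0105,-0.1415,0,0,0,0]]}}

```text
time: 36.15
tcp_pos: [0.6566, -0.2215, 0.0277]
tcp_rot: [1.14, 1.569, 2.749]
wrist_force: [-0.2, 0.1, -0.8]
opening: 0.998
```

Run:
```python
from h import *
rep();d=save('wrist','w18.png'); rep()
```

```text
t 36.15 tcp [ 0.6566 -0.2215  0.0277] jaw 92.2 toolx [-0.002  0.001 -1.   ] open 0.998 F [-0.2  0.1 -0.8] q [-0.43  0.76 -0.    0.81 -0.   -0.47]
t 36.2 tcp [ 0.6576 -0.2216  0.0291] jaw 92.2 toolx [ 0. -0. -1.] open 1.002 F [-0.2 -0.5 -0.1] q [-0.43  0.76 -0.    0.81 -0.   -0.47]
```

View pics/w18.png

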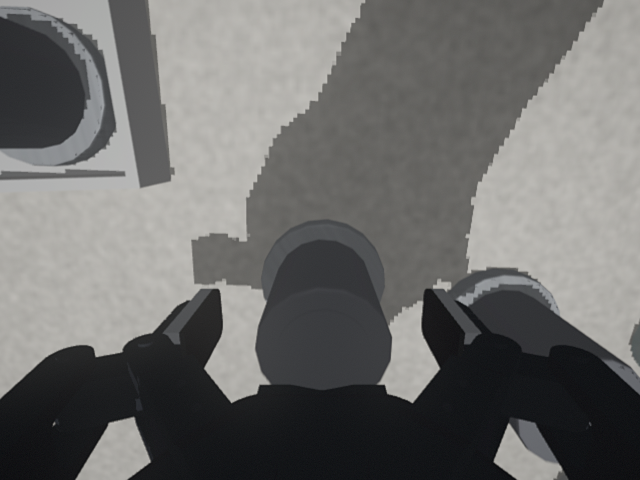

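>>> {"name": "step_arm", "arguments": {"plan": [[0,0,0,0,0,0,0.3],[0,0,0,0,0,0,0.8],[0,0,0,0,0,0,0.8],[0,0,0,0,0,0,0.8],[0,0,0,0,0,0,0.8],[0,0,0,0,0,0,0.8],[0,0,0,0,0,0,0.8],[0,0,0,0,0,0,0.8]], "newtons": 40}}

```text
time: 36.87
tcp_pos: [0.6585, -0.221, 0.0303]
tcp_rot: [-2.063, 1.568, -0.453]
wrist_force: [-1.4, 0.6, 5.7]
opening: 0.55
```

>>> {"name": "step_arm", "arguments": {"plan": [[0,0,0.01,0,0,0,0.8],[0,0,0.03,0,0,0,0.8],[0,0,0.055,0,0,0,0.8],[0,0,0.085,0,0,0,0.8],[-0.005,0.005,0.1,0,0,0,0.8],[-0.025,0.027,0.1,0,0,0,0.8],[-0.05,0.052,0.1,0,0,0,0.8],[-0.076,0.079,0.1,0,0,0,0.8],[-0.102,0.106,0.1,0,0,0,0.8],[-0.128,0.133,0.1,0,0,0,0.8]]}}

```text
time: 37.7
tcp_pos: [0.5273, -0.0863, 0.1285]
tcp_rot: [0.935, 1.57, 2.545]
wrist_force: [1.1, 0.9, -2.1]
opening: 0.546
```

>>> {"name": "step_arm", "arguments": {"plan": [[-0.025,0.026,0,0,0,0,0.8],[-0.048,0.05,0,0,0,0,0.8],[-0.063,0.066,0,0,0,0,0.8],[-0.0675,0.071,0,0,0,0,0.8],[-0.0675,0.071,-0.01,0,0,0,0.8],[-0.0675,0.071,-0.02,0,0,0,0.8],[-0.0675,0.071,-0.028,0,0,0,0.8],[-0.0675,0.071,-0.033,0,0,0,0.8],[-0.0675,0.071,-0.035,0,0,0,0.8],[-0.0675,0.071,-0.035,0,0,0,0.8]]}}

```text
time: 38.53
tcp_pos: [0.4618, -0.017, 0.0932]
tcp_rot: [1.365, 1.57, 2.975]
wrist_force: [-0.3, 0.1, -1.7]
opening: 0.553
```

Run:
```python
from h import *
rep();d=save('wrist','w19.png'); rep()
d=save('side','s19.png'); im=cv2.imread('pics/s19.png'); cv2.imwrite('pics/s19c.png',cv2.resize(im[180:310,320:480],None,fx=4,fy=4,interpolation=cv2.INTER_CUBIC))
```

```text
t 38.53 tcp [ 0.4618 -0.017   0.0932] jaw 92.2 toolx [-0.001  0.    -1.   ] open 0.553 F [-0.3  0.1 -1.7] q [-0.2   0.32 -0.61  0.65 -0.   -0.24]
t 38.58 tcp [ 0.4622 -0.017   0.0936] jaw 92.2 toolx [-0.  0. -1.] open 0.547 F [ 0.1  0.5 -1.7] q [-0.2   0.32 -0.61  0.65 -0.   -0.24]
```

View pics/s19c.png

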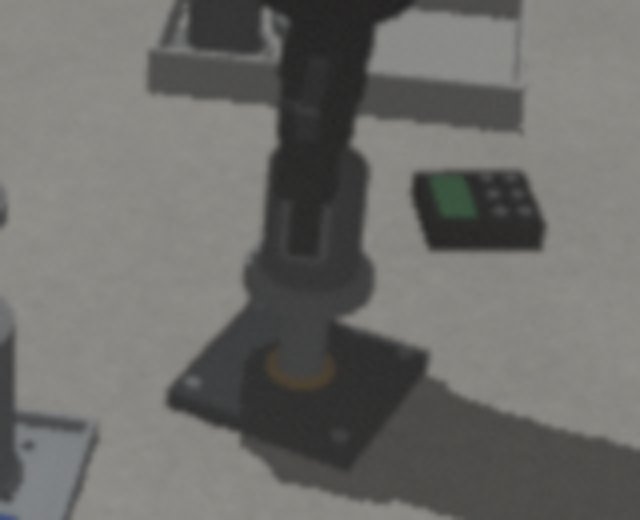

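>>> {"name": "step_arm", "arguments": {"plan": [[0,0,-0.001,0,0,0,0.8],[0,0,-0.002,0,0,0,0.8],[0,0,-0.003,0,0,0,0.8],[0,0,-0.003,0,0,0,0.8]]}}

```text
time: 38.97
tcp_pos: [0.4628, -0.0169, 0.0921]
tcp_rot: [-1.853, 1.569, -0.243]
wrist_force: [-2.8, -0.2, 10.3]
opening: 0.549
```

>>> {"name": "step_arm", "arguments": {"plan": [[0,0,0.008,0,0,0,0.8],[0,0,0.025,0,0,0,0.8],[0,0,0.05,0,0,0,0.8],[0.005,0.02,0.075,0,0,0,0.8],[0.011,0.05,0.08,0,0,0,0.8],[0.017,0.085,0.08,0,0,0,0.8],[0.024,0.12,0.08,0,0,0,0.8],[0.031,0.155,0.08,0,0,0,0.8],[0.038,0.19,0.08,0,0,0,0.8],[0.045,0.225,0.08,0,0,0,0.8]]}}

```text
time: 39.8
tcp_pos: [0.5072, 0.21, 0.1712]
tcp_rot: [-1.559, 1.57, 0.051]
wrist_force: [1.0, -0.2, -1.2]
opening: 0.549
```

>>> {"name": "step_arm", "arguments": {"plan": [[0.007,0.035,0,0,0,0,0.8],[0.014,0.07,0,0,0,0,0.8],[0.021,0.105,0,0,0,0,0.8],[0.028,0.14,0,0,0,0,0.8],[0.034,0.167,0,0,0,0,0.8],[0.036,0.18,0,0,0,0,0.8],[0.036,0.181,-0.02,0,0,0,0.8],[0.036,0.181,-0.045,0,0,0,0.8],[0.036,0.181,-0.07,0,0,0,0.8],[0.036,0.181,-0.085,0,0,0,0.8]]}}

```text
time: 40.63
tcp_pos: [0.5416, 0.3887, 0.0831]
tcp_rot: [2.054, 1.567, -2.619]
wrist_force: [-0.1, 0.7, -2.4]
opening: 0.552
```

>>> {"name": "step_arm", "arguments": {"plan": [[0,0,0,0,0,0,0.8],[0,0,0,0,0,0,0.8]]}}

```text
time: 40.8
tcp_pos: [0.5424, 0.3888, 0.0851]
tcp_rot: [2.045, 1.568, -2.628]
wrist_force: [-0.6, 0.0, -0.5]
opening: 0.55
```

Run:
```python
from h import *
rep();d=save('wrist','w20.png'); rep()
```

```text
t 40.8 tcp [0.5424 0.3888 0.0851] jaw 92.2 toolx [-0.002 -0.001 -1.   ] open 0.55 F [-0.6  0.  -0.5] q [ 0.51  0.66 -0.04  0.87 -0.    0.47]
t 40.85 tcp [0.5435 0.3894 0.0865] jaw 92.2 toolx [ 0.  0. -1.] open 0.549 F [ 0.9  0.2 -1.7] q [ 0.51  0.66 -0.04  0.87  0.    0.47]
```

View pics/w20.png

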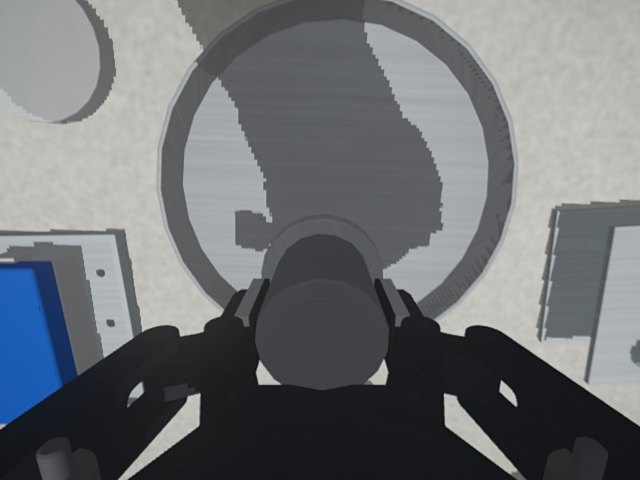

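>>> {"name": "step_arm", "arguments": {"plan": [[0,0,-0.012,0,0,0,0.8],[0,0,-0.024,0,0,0,0.8],[0,0,-0.034,0,0,0,0.8],[0,0,-0.041,0,0,0,0.8],[0,0,-0.045,0,0,0,0.8],[0,0,-0.048,0,0,0,0.8],[0,0,-0.049,0,0,0,0.8],[0,0,-0.05,0,0,0,0.8],[0,0,-0.05,0,0,0,0.8]]}}

```text
time: 41.6
tcp_pos: [0.5433, 0.3893, 0.0359]
tcp_rot: [-1.111, 1.57, 0.499]
wrist_force: [-0.8, 0.3, -1.7]
opening: 0.554
```

>>> {"name": "step_arm", "arguments": {"plan": [[0,0,-0.001,0,0,0,0.8],[0,0,-0.002,0,0,0,0.8],[0,0,-0.002,0,0,0,0.8]]}}

```text
time: 41.85
tcp_pos: [0.5435, 0.3895, 0.0344]
tcp_rot: [-1.12, 1.57, 0.49]
wrist_force: [0.5, -0.2, 0.2]
opening: 0.557
```

>>> {"name": "step_arm", "arguments": {"plan": [[0,0,-0.001,0,0,0,0.8],[0,0,-0.001,0,0,0,0.22],[0,0,-0.001,0,0,0,0.22],[0,0,-0.001,0,0,0,0.22],[0,0,-0.001,0,0,0,0.22],[0,0,0.025,0,0,0,0.22],[0,0,0.06,0,0,0,0.22],[0,0,0.1,0,0,0,0],[0,-0.01,0.135,0,0,0,0],[0,-0.045,0.145,0,0,0,0]]}}

```text
time: 42.68
tcp_pos: [0.5459, 0.3489, 0.1852]
tcp_rot: [-1.007, 1.559, 0.608]
wrist_force: [1.3, -0.0, 1.0]
opening: 1.002
```

Run:
```python
from h import *
rep();save('top','t21.png'); save('side','s21.png');rep()
```

```text
t 42.68 tcp [0.5459 0.3489 0.1852] jaw 92.5 toolx [ 0.009  0.007 -1.   ] open 1.002 F [ 1.3 -0.   1. ] q [0.45 0.53 0.   1.03 0.   0.41]
t 42.78 tcp [0.5451 0.3419 0.1824] jaw 92.1 toolx [ 0.005  0.001 -1.   ] open 1.0 F [-0.  -1.  -0.3] q [ 0.45  0.53 -0.01  1.03 -0.    0.41]
```

View pics/t21.png

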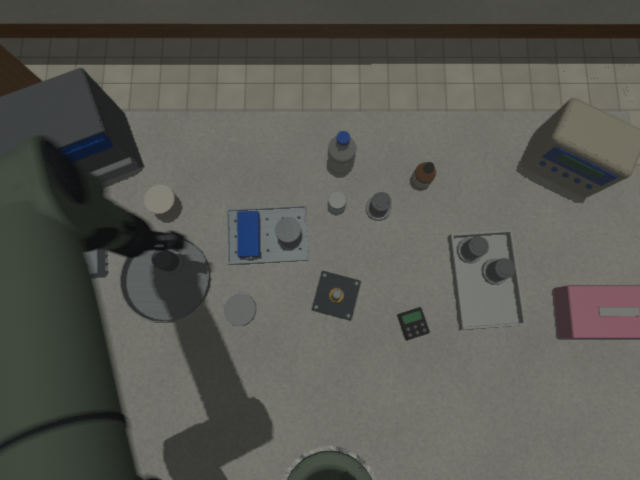

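View pics/s21.png

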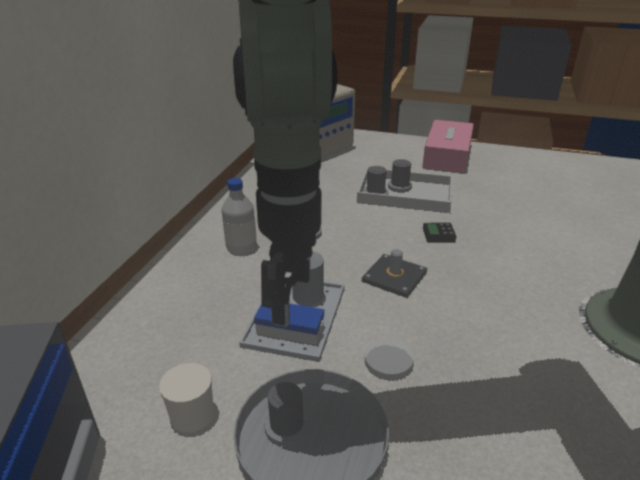

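>>> {"name": "step_arm", "arguments": {"plan": [[0.007,-0.04,0,0,0,0,0],[0.014,-0.08,0,0,0,0,0],[0.021,-0.12,0,0,0,0,0],[0.028,-0.16,0,0,0,0,0],[0.035,-0.2,0,0,0,0,0],[0.042,-0.24,0,0,0,0,0],[0.05,-0.28,0,0,0,0,0],[0.057,-0.32,0,0,0,0,0],[0.064,-0.36,0,0,0,0,0],[0.071,-0.4,0,0,0,0,0]]}}

```text
time: 43.62
tcp_pos: [0.6138, -0.0575, 0.1779]
tcp_rot: [1.051, 1.57, 2.661]
wrist_force: [0.9, 0.2, -0.4]
opening: 1.0
```

>>> {"name": "step_arm", "arguments": {"plan": [[0.007,-0.035,0,0,0,0,0],[0.012,-0.06,-0.005,0,0,0,0],[0.0125,-0.067,-0.01,0,0,0,0],[0.0125,-0.067,-0.01,0,0,0,0],[0.0125,-0.067,-0.01,0,0,0,0]]}}

```text
time: 44.03
tcp_pos: [0.6257, -0.1221, 0.1675]
tcp_rot: [0.937, 1.568, 2.546]
wrist_force: [0.2, 0.2, 0.9]
opening: 1.0
```

Run:
```python
from h import *
rep();save('wrist','w22.png');rep()
```

```text
t 44.03 tcp [ 0.6257 -0.1221  0.1675] jaw 92.2 toolx [-0.002  0.002 -1.   ] open 1.0 F [0.2 0.2 0.9] q [-0.31  0.53 -0.04  1.    0.   -0.35]
t 44.08 tcp [ 0.626  -0.1214  0.1681] jaw 92.3 toolx [-0.002  0.001 -1.   ] open 1.001 F [-0.3  0.  -0.2] q [-0.31  0.53 -0.04  1.    0.   -0.35]
```

View pics/w22.png

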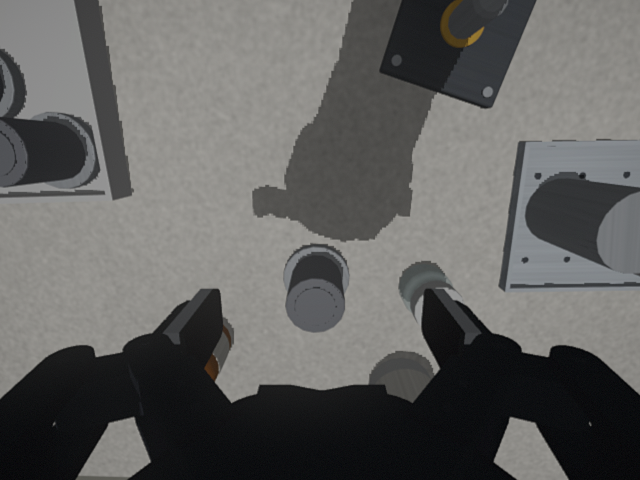

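Run:
```python
from h import *
rep()
s,R=st(); d=get_image('wrist')
print([wray(d,p,z).round(4) for p,z in [((315,306),.07),((317,275),.012)]])
rep()
```

```text
t 44.08 tcp [ 0.626  -0.1214  0.1681] jaw 92.3 toolx [-0.002  0.001 -1.   ] open 1.001 F [-0.3  0.  -0.2] q [-0.31  0.53 -0.04  1.    0.   -0.35]
[array([ 0.6827, -0.1241,  0.07  ]), array([ 0.6795, -0.1233,  0.012 ])]
t 44.13 tcp [ 0.6262 -0.1211  0.1685] jaw 92.3 toolx [-0.001  0.001 -1.   ] open 1.004 F [-0.7 -0.1  0.7] q [-0.31  0.53 -0.04  1.    0.   -0.35]
```

>>> {"name": "step_arm", "arguments": {"plan": [[0.025,-0.003,0,0,0,0,0],[0.047,-0.003,-0.01,0,0,0,0],[0.054,-0.003,-0.03,0,0,0,0],[0.054,-0.003,-0.055,0,0,0,0],[0.054,-0.003,-0.08,0,0,0,0],[0.054,-0.003,-0.105,0,0,0,0],[0.054,-0.003,-0.125,0,0,0,0],[0.054,-0.003,-0.137,0,0,0,0],[0.054,-0.003,-0.141,0,0,0,0],[0.054,-0.003,-0.141,0,0,0,0]]}}

```text
time: 44.97
tcp_pos: [0.6801, -0.1245, 0.0271]
tcp_rot: [1.181, 1.569, 2.792]
wrist_force: [-0.3, -0.8, 0.5]
opening: 0.999
```

Run:
```python
from h import *
rep();save('wrist','w23.png');rep()
```

```text
t 44.97 tcp [ 0.6801 -0.1245  0.0271] jaw 92.3 toolx [-0.001  0.001 -1.   ] open 0.999 F [-0.3 -0.8  0.5] q [-0.29  0.76 -0.01  0.8   0.   -0.33]
t 45.02 tcp [ 0.681  -0.125   0.0284] jaw 92.3 toolx [ 0.001 -0.    -1.   ] open 1.002 F [0.8 0.7 0.4] q [-0.29  0.76 -0.01  0.8   0.   -0.33]
```

View pics/w23.png

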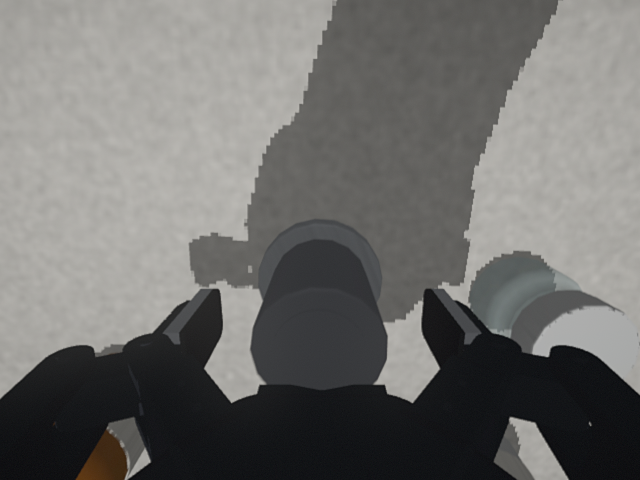

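Centred (collar front edge at row 220, as before). Grip, lift and go to the pin: delta (-0.219, +0.1075).

>>> {"name": "step_arm", "arguments": {"plan": [[0,0,0,0,0,0,0.3],[0,0,0,0,0,0,0.8],[0,0,0,0,0,0,0.8],[0,0,0,0,0,0,0.8],[0,0,0,0,0,0,0.8],[0,0,0,0,0,0,0.8],[0,0,0,0,0,0,0.8],[0,0,0,0,0,0,0.8]], "newtons": 40}}

```text
time: 45.68
tcp_pos: [0.6817, -0.1261, 0.0294]
tcp_rot: [-1.815, 1.568, -0.205]
wrist_force: [-0.2, 0.8, 5.7]
opening: 0.558
```

>>> {"name": "step_arm", "arguments": {"plan": [[0,0,0.01,0,0,0,0.8],[0,0,0.03,0,0,0,0.8],[0,0,0.055,0,0,0,0.8],[0,0,0.085,0,0,0,0.8],[-0.007,0.003,0.1,0,0,0,0.8],[-0.032,0.015,0.1,0,0,0,0.8],[-0.064,0.031,0.1,0,0,0,0.8],[-0.096,0.047,0.1,0,0,0,0.8],[-0.128,0.063,0.1,0,0,0,0.8],[-0.155,0.076,0.1,0,0,0,0.8]]}}

```text
time: 46.52
tcp_pos: [0.5227, -0.0487, 0.1279]
tcp_rot: [1.191, 1.569, 2.802]
wrist_force: [-0.4, -0.4, -1.2]
opening: 0.558
```

>>> {"name": "step_arm", "arguments": {"plan": [[-0.025,0.012,0,0,0,0,0.8],[-0.048,0.023,0,0,0,0,0.8],[-0.06,0.029,0,0,0,0,0.8],[-0.064,0.0315,0,0,0,0,0.8],[-0.064,0.0315,-0.01,0,0,0,0.8],[-0.064,0.0315,-0.02,0,0,0,0.8],[-0.064,0.0315,-0.028,0,0,0,0.8],[-0.064,0.0315,-0.033,0,0,0,0.8],[-0.064,0.0315,-0.035,0,0,0,0.8],[-0.064,0.0315,-0.035,0,0,0,0.8]]}}

```text
time: 47.35
tcp_pos: [0.4616, -0.0184, 0.0923]
tcp_rot: [1.371, 1.57, 2.981]
wrist_force: [0.2, -0.7, -1.6]
opening: 0.557
```

Run:
```python
from h import *
rep();d=save('wrist','w24.png'); rep()
d=save('side','s24.png'); im=cv2.imread('pics/s24.png'); cv2.imwrite('pics/s24c.png',cv2.resize(im[180:310,320:480],None,fx=4,fy=4,interpolation=cv2.INTER_CUBIC))
```

```text
t 47.35 tcp [ 0.4616 -0.0184  0.0923] jaw 92.2 toolx [-0.001  0.    -1.   ] open 0.557 F [ 0.2 -0.7 -1.6] q [-0.2   0.32 -0.61  0.64 -0.   -0.24]
t 47.4 tcp [ 0.4617 -0.0184  0.0926] jaw 92.2 toolx [-0.  0. -1.] open 0.559 F [-0.5 -0.2 -1.4] q [-0.2   0.32 -0.61  0.64 -0.   -0.24]
```

View pics/s24c.png

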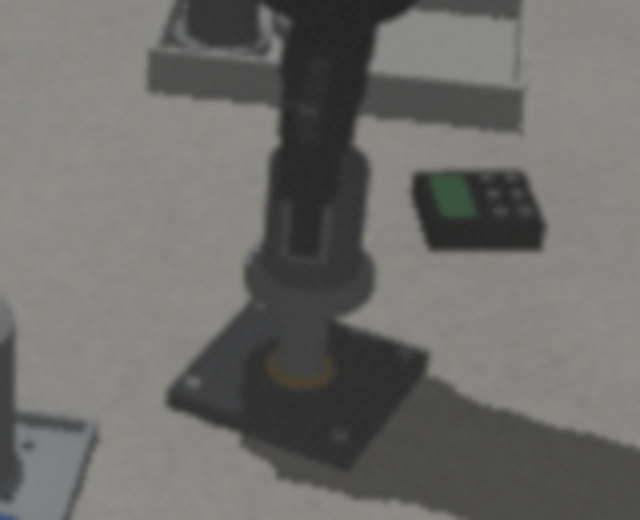

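>>> {"name": "step_arm", "arguments": {"plan": [[0,0.001,-0.001,0,0,0,0.8],[0,0.001,-0.002,0,0,0,0.8],[0,0.001,-0.003,0,0,0,0.8],[0,0.001,-0.003,0,0,0,0.8]]}}

```text
time: 47.78
tcp_pos: [0.4616, -0.0173, 0.0897]
tcp_rot: [-3.078, 1.571, -1.467]
wrist_force: [-1.1, -0.3, -2.5]
opening: 0.555
```

View pics/s24.png

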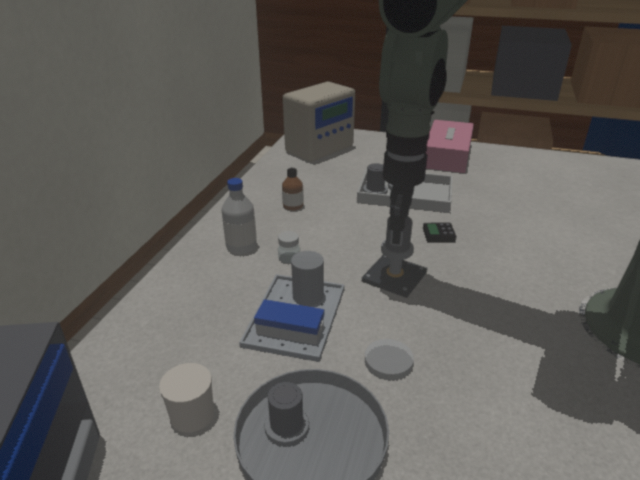

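>>> {"name": "step_arm", "arguments": {"plan": [[0,0,-0.001,0,0,0,0.8],[0,0,-0.002,0,0,0,0.8],[0,0,-0.003,0,0,0,0.8],[0,0,-0.003,0,0,0,0.8]]}}

```text
time: 48.12
tcp_pos: [0.4615, -0.0173, 0.0865]
tcp_rot: [1.304, 1.571, 2.914]
wrist_force: [0.8, 0.0, -1.6]
opening: 0.554
```

>>> {"name": "step_arm", "arguments": {"plan": [[0,0,-0.001,0,0,0,0.8],[0,0,-0.002,0,0,0,0.8],[0,0,-0.003,0,0,0,0.8],[0,0,-0.003,0,0,0,0.8]]}}

```text
time: 48.45
tcp_pos: [0.4614, -0.0173, 0.0835]
tcp_rot: [1.377, 1.57, 2.987]
wrist_force: [-0.0, 0.6, -2.3]
opening: 0.553
```

>>> {"name": "step_arm", "arguments": {"plan": [[0,0,-0.005,0,0,0,0.8],[0,0,-0.01,0,0,0,0.8],[0,0,-0.015,0,0,0,0.8],[0,0,-0.02,0,0,0,0.8],[0,0,-0.025,0,0,0,0.8],[0,0,-0.03,0,0,0,0.8],[0,0,-0.034,0,0,0,0.8],[0,0,-0.037,0,0,0,0.8],[0,0,-0.039,0,0,0,0.8],[0,0,-0.04,0,0,0,0.8]]}}

```text
time: 49.28
tcp_pos: [0.4615, -0.0173, 0.0434]
tcp_rot: [1.37, 1.57, 2.98]
wrist_force: [1.2, -0.3, -2.8]
opening: 0.562
```

>>> {"name": "step_arm", "arguments": {"plan": [[0,0,-0.001,0,0,0,0.8],[0,0,-0.002,0,0,0,0.8],[0,0,-0.002,0,0,0,0.8]]}}

```text
time: 49.53
tcp_pos: [0.4617, -0.0173, 0.0417]
tcp_rot: [-1.561, 1.571, 0.048]
wrist_force: [-0.5, -0.8, -2.2]
opening: 0.557
```

>>> {"name": "step_arm", "arguments": {"plan": [[0,0,-0.001,0,0,0,0.8],[0,0,-0.002,0,0,0,0.8],[0,0,-0.002,0,0,0,0.8]]}}

```text
time: 49.78
tcp_pos: [0.4618, -0.0173, 0.0414]
tcp_rot: [-2.016, 1.57, -0.406]
wrist_force: [-6.1, 1.9, 17.0]
opening: 0.558
```

Run:
```python
from h import *
rep()
save('top','t25.png');d=save('side','s25.png'); im=cv2.imread('pics/s25.png'); cv2.imwrite('pics/s25c.png',cv2.resize(im[140:240,340:480],None,fx=5,fy=5,interpolation=cv2.INTER_CUBIC))
```

```text
t 49.78 tcp [ 0.4618 -0.0173  0.0414] jaw 92.2 toolx [ 0.001 -0.    -1.   ] open 0.558 F [-6.1  1.9 17. ] q [-0.2   0.4  -0.66  0.51 -0.   -0.24]
```

View pics/s25c.png

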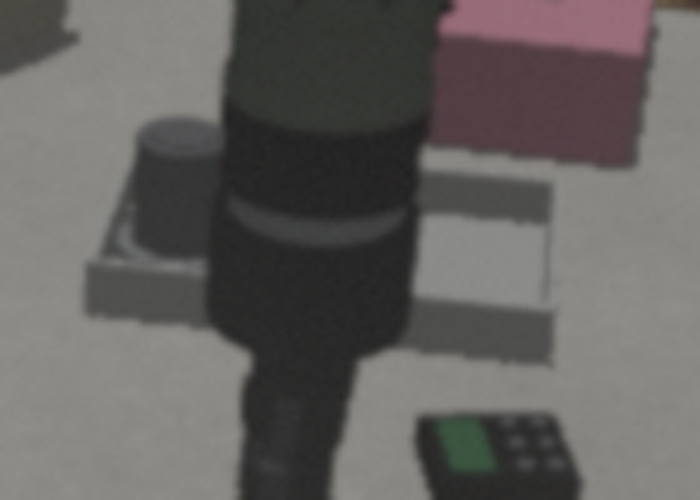

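View pics/t25.png

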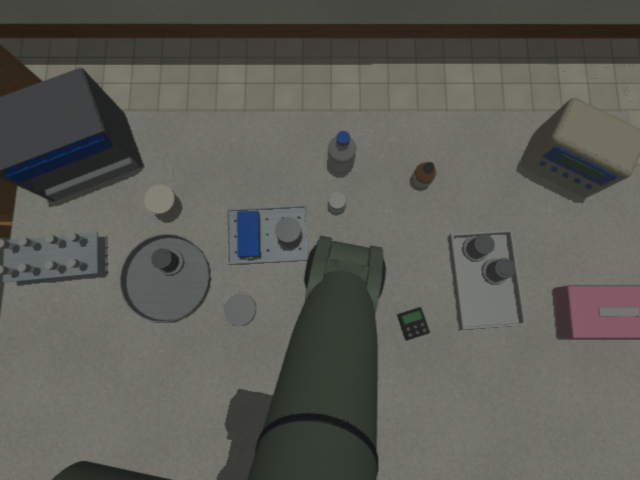

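Run:
```python
from h import *
rep(); d=get_image('top')
for p in [(482,245),(499,269),(164,259)]: print(onplane(d,p,.075).round(4))
```

```text
t 49.88 tcp [ 0.4617 -0.0173  0.0413] jaw 92.2 toolx [ 0.001 -0.    -1.   ] open 0.558 F [-5.3  0.7 16.7] q [-0.2   0.4  -0.66  0.51 -0.   -0.24]
[ 0.5735 -0.3574  0.075 ]
[ 0.5172 -0.3929  0.075 ]
[0.5402 0.381  0.075 ]
```

>>> {"name": "step_arm", "arguments": {"plan": [[0,0,0.008,0,0,0,0.8],[0,0,0.025,0,0,0,0.8],[0,0,0.045,0,0,0,0.8],[0,0,0.07,0,0,0,0.8],[0,0,0.095,0,0,0,0.8],[0,-0.025,0.105,0,0,0,0.8],[-0.002,-0.055,0.105,0,0,0,0.8],[-0.004,-0.09,0.105,0,0,0,0.8],[-0.006,-0.125,0.105,0,0,0,0.8],[-0.007,-0.16,0.105,0,0,0,0.8]]}}

```text
time: 50.77
tcp_pos: [0.4543, -0.1786, 0.1453]
tcp_rot: [-2.067, 1.57, -0.457]
wrist_force: [0.9, 0.2, -1.7]
opening: 0.555
```

>>> {"name": "step_arm", "arguments": {"plan": [[-0.001,-0.035,0,0,0,0,0.8],[-0.002,-0.07,0,0,0,0,0.8],[-0.003,-0.105,0,0,0,0,0.8],[-0.004,-0.14,0,0,0,0,0.8],[-0.005,-0.165,0,0,0,0,0.8],[-0.005,-0.178,0,0,0,0,0.8],[-0.005,-0.181,-0.01,0,0,0,0.8],[-0.005,-0.181,-0.035,0,0,0,0.8],[-0.005,-0.181,-0.06,0,0,0,0.8],[-0.005,-0.181,-0.075,0,0,0,0.8]]}}

```text
time: 51.6
tcp_pos: [0.4484, -0.3554, 0.0668]
tcp_rot: [0.565, 1.567, 2.176]
wrist_force: [-0.2, -0.4, -1.8]
opening: 0.561
```

>>> {"name": "step_arm", "arguments": {"plan": [[0,0,0,0,0,0,0.8],[0,0,0,0,0,0,0.8]]}}

```text
time: 51.77
tcp_pos: [0.4489, -0.356, 0.0686]
tcp_rot: [0.628, 1.567, 2.24]
wrist_force: [-0.5, 0.2, -1.4]
opening: 0.561
```

Run:
```python
from h import *
rep();d=save('wrist','w26.png'); rep()
```

```text
t 51.77 tcp [ 0.4489 -0.356   0.0686] jaw 92.3 toolx [-0.002  0.003 -1.   ] open 0.561 F [-0.5  0.2 -1.4] q [-0.8   0.53 -0.34  0.71  0.   -0.84]
t 51.82 tcp [ 0.4498 -0.3571  0.0699] jaw 92.3 toolx [-0.     0.001 -1.   ] open 0.555 F [-0.7 -0.9 -1. ] q [-0.8   0.52 -0.34  0.71  0.   -0.84]
```

View pics/w26.png

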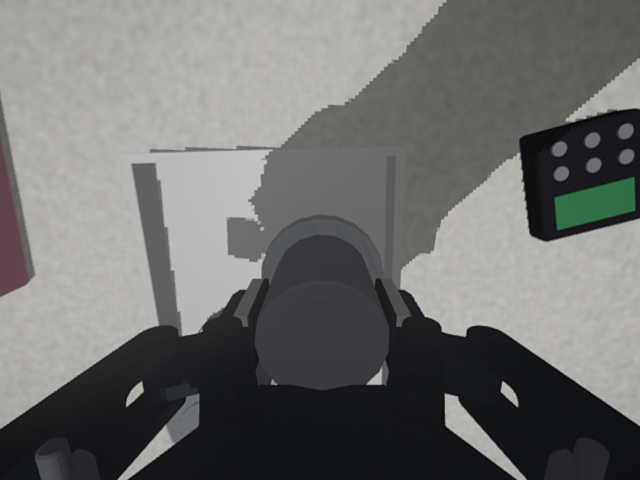

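Run:
```python
from h import *
rep();d=get_image('wrist')
for p in [(388,200),(396,200),(404,200)]: print(p,wray(d,p,.03).round(4),wray(d,p,.005).round(4))
```

```text
t 51.82 tcp [ 0.4498 -0.3571  0.0699] jaw 92.3 toolx [-0.     0.001 -1.   ] open 0.555 F [-0.7 -0.9 -1. ] q [-0.8   0.52 -0.34  0.71  0.   -0.84]
(388, 200) [ 0.4115 -0.323   0.03  ] [ 0.4153 -0.3179  0.005 ]
(396, 200) [ 0.4113 -0.3186  0.03  ] [ 0.4151 -0.3128  0.005 ]
(404, 200) [ 0.4112 -0.3142  0.03  ] [ 0.4149 -0.3078  0.005 ]
```

>>> {"name": "step_arm", "arguments": {"plan": [[0,-0.003,-0.008,0,0,0,0.8],[0,-0.003,-0.016,0,0,0,0.8],[0,-0.003,-0.022,0,0,0,0.8],[0,-0.003,-0.027,0,0,0,0.8],[0,-0.003,-0.03,0,0,0,0.8],[0,-0.003,-0.032,0,0,0,0.8],[0,-0.003,-0.033,0,0,0,0.8],[0,-0.003,-0.033,0,0,0,0.8]]}}

```text
time: 52.53
tcp_pos: [0.4495, -0.3612, 0.0365]
tcp_rot: [0.692, 1.571, 2.302]
wrist_force: [-0.5, -0.8, -2.1]
opening: 0.56
```

>>> {"name": "step_arm", "arguments": {"plan": [[0,0,-0.001,0,0,0,0.8],[0,0,-0.002,0,0,0,0.8],[0,0,-0.002,0,0,0,0.8]]}}

```text
time: 52.78
tcp_pos: [0.4496, -0.3613, 0.0348]
tcp_rot: [-2.267, 1.571, -0.657]
wrist_force: [-0.5, -0.3, -1.3]
opening: 0.555
```

>>> {"name": "step_arm", "arguments": {"plan": [[0,0,-0.001,0,0,0,0.8],[0,0,-0.0015,0,0,0,0.8],[0,0,-0.0015,0,0,0,0.8]]}}

```text
time: 53.03
tcp_pos: [0.4497, -0.3614, 0.0344]
tcp_rot: [-2.691, 1.57, -1.081]
wrist_force: [-2.9, 2.4, 7.3]
opening: 0.558
```

Contact with the tray floor; release and retreat.

>>> {"name": "step_arm", "arguments": {"plan": [[0,0,0,0,0,0,0.22],[0,0,0,0,0,0,0.22],[0,0,0,0,0,0,0.22],[0,0,0,0,0,0,0.22],[0,0,0.025,0,0,0,0.22],[0,0,0.06,0,0,0,0.22],[0,0,0.1,0,0,0,0],[0,0,0.14,0,0,0,0],[-0.02,0.03,0.15,0,0,0,0],[-0.04,0.06,0.15,0,0,0,0]]}}

```text
time: 53.87
tcp_pos: [0.4123, -0.3043, 0.1874]
tcp_rot: [-2.382, 1.561, -0.773]
wrist_force: [-0.3, 1.0, -0.1]
opening: 0.995
```

>>> {"name": "step_arm", "arguments": {"plan": [[-0.01,0.04,0,0,0,0,0],[-0.02,0.08,0,0,0,0,0],[-0.03,0.12,0,0,0,0,0],[-0.04,0.15,0,0,0,0,0],[-0.04,0.16,0,0,0,0,0],[-0.04,0.16,0,0,0,0,0]]}}

```text
time: 54.37
tcp_pos: [0.3689, -0.1392, 0.1834]
tcp_rot: [0.037, 1.57, 1.65]
wrist_force: [0.5, -0.1, 0.4]
opening: 0.998
```

Run:
```python
from h import *
rep();d=save('top','t27.png');save('side','s27.png'); rep()
im=cv2.imread('pics/t27.png'); cv2.imwrite('pics/t27c.png',cv2.resize(im[180:340,100:540],None,fx=1.8,fy=1.8,interpolation=cv2.INTER_CUBIC))
cv2.imwrite('pics/t27d.png',cv2.resize(im[220:340,440:540],None,fx=5,fy=5,interpolation=cv2.INTER_CUBIC))
```

```text
t 54.37 tcp [ 0.3689 -0.1392  0.1834] jaw 92.4 toolx [-0.  0. -1.] open 0.998 F [ 0.5 -0.1  0.4] q [-0.55  0.08 -0.64  0.85  0.   -0.59]
t 54.47 tcp [ 0.3706 -0.142   0.1837] jaw 92.3 toolx [ 0.001 -0.001 -1.   ] open 1.001 F [-0.3 -0.9  1.4] q [-0.55  0.08 -0.63  0.85 -0.   -0.59]
```

View pics/t27.png

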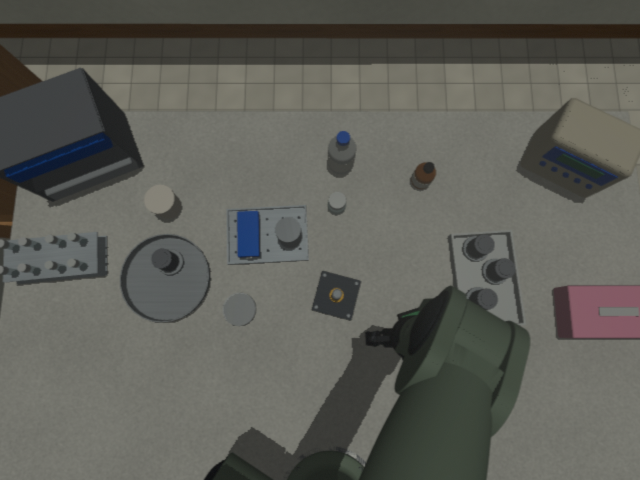

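View pics/t27d.png

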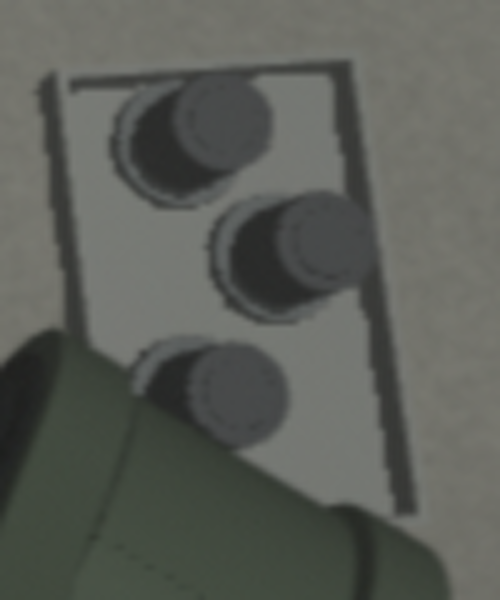

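View pics/s27.png

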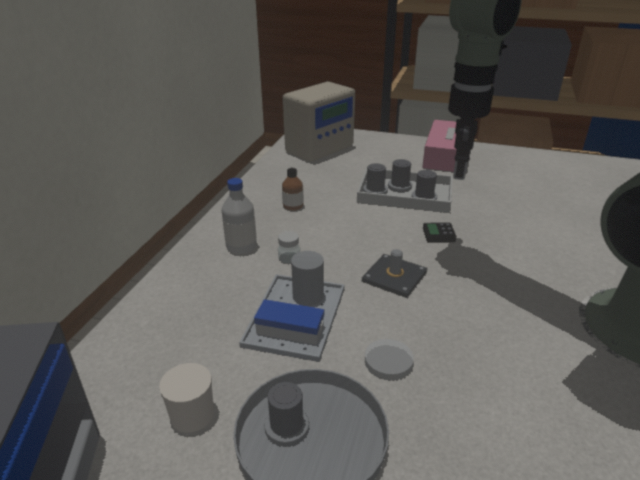

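>>> {"name": "step_arm", "arguments": {"plan": [[0,0,0,0,0,0,0],[0,0,0,0,0,0,0],[0,0,0,0,0,0,0],[0,0,0,0,0,0,0]]}}

```text
time: 54.8
tcp_pos: [0.3698, -0.142, 0.1831]
tcp_rot: [1.208, 1.57, 2.817]
wrist_force: [0.5, 0.1, 0.6]
opening: 1.0
```

```bash
python3 -c "
from h import *
rep(); print(finish_job())"
```

```text
t 54.8 tcp [ 0.3698 -0.142   0.1831] jaw 92.2 toolx [-0.  0. -1.] open 1.0 F [0.5 0.1 0.6] q [-0.55  0.09 -0.63  0.85 -0.   -0.59]
the job is handed in; nothing more can be done
None
```

The job is done and handed in at about 55 s of the 210 s allowed. First I stood the cup and the slide box on the instrument tray. Then I tried the four sleeves that were present on the pin, one at a time. Three slid fully home and went mouth down in the white tray. One stopped on the pin's tip, at about 10 N with its mouth near z = 0.062 m, and went mouth down in the dish.

- **Final views:** the top and side pictures show the cup and box in the instrument tray, and every sleeve upright inside its container. The bystanders look unmoved, and the gripper was clear and touching nothing.
- **Forces:** the highest wrist force I read was about 18 N, when a sleeve met the gauge base.
- **Moved sleeve:** the first sleeve in the white tray sits about 1 cm from where I released it. It was most likely nudged while the arm was away, and it is still upright inside the tray.
- **Disagreement:** the second sleeve there measured about 1.4 cm off its release point in a rough top-view estimate. I did not resolve whether it moved or the estimate was off, but it is also upright inside the tray.

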